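# Put away the loose optics after an experiment

## Robot

A 7-joint arm with a two-finger parallel gripper is mounted at the origin on the work surface. World frame = base frame: x ahead of the robot, y to its left, z up, the work surface at z = 0. Lengths are in m, angles in rad, forces in N, time in s.
With the tool pointing down it reaches from about 0.425 to 0.925 m from the base axis. Payload 6.8 kg.
Tool frame: the origin (TCP) lies on the mounting face of the last link; the fingertips stand 173 mm ahead of it and the grasp point (between the pads) lies 155 mm ahead of it; z points along the fingers, y is the line along which they close (so a half turn about z gives the same grasp; the last joint's range is limited). The gripper opens to 85 mm and grips with 20 to 120 N. Pads are 22 mm wide; open, the fingers measure 114 mm over their backs; the gripper's body (76 mm by 85 mm) begins 54 mm behind the grasp point. The pads swing forward as they close: fully open they stand 13 mm farther back than shut.
Start: joints at [1.229, 0.477, 0.022, 1.555, -0.011, 1.109, -0.083], TCP at [0.156, -0.657, 0.405] pointing down, gripper open.
Joint ranges: [-2.96, 2.96], [-0.34, 2.1], [-1.41, 1.46], [0.24, 2.44], [-1.37, 4.51], [0.17, 1.92], [-2.96, 2.96]. Speed limits (rad/s): [2.39, 2.39, 3.14, 3.14, 3.14, 3.14, 3.14].

## Interface

Orientations are given as a rotation vector (axis times angle).
In Python, from bench import r gives the robot as it stands.
- The arm moves only by the tool arm_command, never from a script. Its argument "plan" is a list of rows, each an object of numbers: "claw": the closure, from 0 (fully open) to 1 (shut); "tx", "ty", "tz": the shift along the tool's x, y, z in m; "ax", "ay", "az": the turn, a rotation vector about the tool's x, y, z in degrees. A call has exactly 10 rows; each row shifts and turns the commanded pose from where the row before left it, along the tool's axes as they then stand; what a row does not reach is not made up. A row lasts 1/12 s, in which the tool goes at most 41.7 mm and 7.16 degrees, less where a joint would pass 70% of its speed; a pose out of reach is approached as far as the arm can. A call is refused whole if a number of a shift passes 0.0417 or a number of a turn 7.16, either way. A call with a gripper value outside its range is refused whole. The fingers move at their own pace and stop on an object; "squeeze" is the grip in N (left out, the last holds). Time passes only in rows, so rows that do not move let the fingers close, or fill a call up. It gives the time, the measured TCP pose, the force, the opening and the grip force at its end, in the units of the state.
- r.get_obs(): the state, without advancing time (a new reading comes with each control period).
- r.grab_frame(name): name is "side" or "top" or "wrist"; returns the picture (400x640x3 uint8, red, green, blue); there is no depth.
- r.camera_model(name): a dict with "fx", "fy", "cx", "cy" (pixels), "position" and "orientation" of the camera in the world; the wrist camera has in their place "tool_from_camera" (4x4, takes a point from camera to tool coordinates, whose origin is the TCP and whose axes are the flange's). Camera axes: x right, y up, looking along -z (the intrinsics and any distortion apply to the point x, -y, -z); pixel columns grow to the right and rows downward; lengths in m; the calibration is good to about 2 mm. A picture is of the moment at which its call begins: read the wrist's pose just before it. camera_model takes no time and is no camera call.
- r.hand_in(): hands the job in; it is judged then, once.
Trained networks look in the newest picture that a camera, given by its name, has taken for a name from the list of things; names that differ only in an ending like _2 or _b are one class to them, and where a whole thing is asked for, a point or a joint stands for the part that bears it (a point fixed in the world has none). Each returns a list of dicts, best first, with "confidence" (0 to 1); they miss things now and then, are a little off and sometimes report something else, mostly with a low value. They report only what shows in the picture. A call takes as long as a camera call.
- r.boxes_of(target, camera): "location" ([x, y, z] in m, in the coordinates of the camera as it stood for that picture, good to about 4 mm: the middle of the surface that is visible of it).
- r.tip_of(target, camera): "location" ([x, y, z] in m, in the coordinates of the camera as it stood for that picture, good to about 4 mm: a listed point, or the origin of a listed thing).
The state is a dict: "clock": time; "joints": joint angles; "qvel": joint speeds; "tau": joint torques, N m; "tcp_pos": TCP position; "orientation": TCP orientation; "contact_force": force on the tool from outside, world axes, zero at the start; "moment": the same for the moment, N m; "grip_width": finger opening in m; "gripper_force": force on a finger pad.
Only numpy, scipy, OpenCV 4.12 (cv2) and the standard library are available. Lean on these libraries where they do the work, as an engineer would, in place of code of your own. Each camera call takes 0.05 s, during which the arm holds its last target. There are 200 camera calls.

## Task

Clear the loose optics from the front of the bench into their trays: put the mounted lens away first, flat in the round dish, before you move anything else; then stand both steel posts upright in the long narrow tray and both black post holders upright in the square tray, in any order. Every part must rest on the floor of its tray; set parts down rather than dropping them, and do not disturb the mirror and the iris that are standing on the bench.

Things in the scene. Friction and masses are not known exactly. Their poses are not given: they have to be found in the camera images.
- lens: Mounted lens: a flat black round cell 50 mm in diameter and 22 mm thick lying on the bench, with a pale glass disc slightly domed (3 mm) in its upper face, about 80 g. Grip it across the cell's sides. Origin at the centre of its underside, z up.
- post_a: Pedestal post of bare steel, standing upright on the bench: a round shaft 25 mm in diameter on a thin round foot 32 mm in diameter and 6 mm high, 64 mm tall overall, about 250 g. Grip the shaft, which is plain from 6 mm up to the top. Origin at the centre of its underside, z up. There are two alike.
- post_b: Pedestal post of bare steel, standing upright on the bench: a round shaft 25 mm in diameter on a thin round foot 32 mm in diameter and 6 mm high, 64 mm tall overall, about 250 g. Grip the shaft, which is plain from 6 mm up to the top. Origin at the centre of its underside, z up. There are two alike.
- holder_a: Black post holder, standing upright on the bench: a square base block 40 x 40 mm and 26 mm high, with a round black tube 24 mm in diameter rising from the middle of it to 66 mm overall, and a small steel thumbscrew (12 mm across) sticking out 8 mm from the base's +x side at 13 mm height. About 220 g. Grip the tube. Origin at the centre of its underside, z up. There are two alike.
- holder_b: Black post holder, standing upright on the bench: a square base block 40 x 40 mm and 26 mm high, with a round black tube 24 mm in diameter rising from the middle of it to 66 mm overall, and a small steel thumbscrew (12 mm across) sticking out 8 mm from the base's +x side at 13 mm height. About 220 g. Grip the tube. Origin at the centre of its underside, z up. There are two alike.
- long_tray: Long narrow open tray of white plastic, fixed to the bench: outside 80 x 190 x 25 mm high, walls and floor 5 mm thick (inside 70 x 180 mm, floor 5 mm above the bench). Origin at the centre of its underside; its long side runs along its own y axis, z up.
- square_tray: Square open tray of white plastic, fixed to the bench: outside 160 x 160 x 25 mm high, walls and floor 5 mm thick (inside 150 x 150 mm, floor 5 mm above the bench). Origin at the centre of its underside; sides along its own x and y axes, z up.
- round_dish: Round open dish of white plastic, fixed to the bench: outside 140 mm in diameter, 18 mm high, wall and floor 5 mm thick (inside 130 mm across, floor 5 mm above the bench). Origin at the centre of its underside, z up.
- mirror: Bystander, to be left alone: mirror in a square black mount on a short post and a black 50 mm square base, about 145 mm tall, standing loose on the bench at the robot's left. Origin at the centre of its underside.
- iris: Bystander, to be left alone: round black iris (52 mm disc standing on edge) on a short post and a black 50 mm square base, about 160 mm tall, standing loose on the bench at the robot's right. Origin at the centre of its underside.

How it is judged:
At the end, for the whole second after the job is handed in: The lens lies flat in the round dish (within 42 mm of its centre), both posts stand upright inside the long tray and both post holders stand upright inside the square tray, each on the tray's floor (underside 2 to 9 mm above the bench), tilted less than 0.12 rad and at rest (below 0.02 m/s) (x of post_a in the frame of long_tray between -0.027 and 0.027 m and y of post_a in the frame of long_tray between -0.08 and 0.08 m and z of post_a in the frame of long_tray between 0.002 and 0.009 m and angle between each of post_a, post_b, holder_a, holder_b, lens's own z axis and vertical below 0.12 rad and linear speed of each of post_a, post_b, holder_a, holder_b, lens below 0.02 m/s and x of post_b in the frame of long_tray between -0.027 and 0.027 m and y of post_b in the frame of long_tray between -0.08 and 0.08 m and z of post_b in the frame of long_tray between 0.002 and 0.009 m and x of holder_a in the frame of square_tray between -0.06 and 0.06 m and y of holder_a in the frame of square_tray between -0.06 and 0.06 m and z of holder_a in the frame of square_tray between 0.002 and 0.009 m and x of holder_b in the frame of square_tray between -0.06 and 0.06 m and y of holder_b in the frame of square_tray between -0.06 and 0.06 m and z of holder_b in the frame of square_tray between 0.002 and 0.009 m and horizontal distance between lens and round_dish below 0.042 m and z of lens in the frame of round_dish between 0.002 and 0.009 m); the robot touches nothing.
It fails at once if a post or post holder is moved (over 40 mm) before the lens lies in its round dish (not (horizontal distance between lens and round_dish below 0.042 m and z of lens in the frame of round_dish below 0.012 m) and distance of any of post_a, post_b, holder_a, holder_b from where it was at the start of the episode above 0.04 m).
It fails at once if a part is dropped: let go so high that it falls freely for more than about 25 mm (over 0.7 m/s) ((contact force between the fingers and lens below 0.02 N and linear speed of lens above 0.7 m/s) or (contact force between the fingers and post_a below 0.02 N and linear speed of post_a above 0.7 m/s) or (contact force between the fingers and post_b below 0.02 N and linear speed of post_b above 0.7 m/s) or (contact force between the fingers and holder_a below 0.02 N and linear speed of holder_a above 0.7 m/s) or (contact force between the fingers and holder_b below 0.02 N and linear speed of holder_b above 0.7 m/s)).
It fails at once if the mirror or the iris standing on the bench is shifted by more than 20 mm or tipped over (distance of any of mirror, iris from where it was at the start of the episode above 0.02 m or angle between any of mirror, iris's own z axis and vertical above 0.3 rad).
It also fails if it takes over 131 s, if anything falls off the work surface, if the arm or the gripper's body presses on something with over 40 N, if the wrist force passes 120 N, or if a joint passes its speed limit or range.

## Working session

There is one attempt and no reset: what is moved stays moved. The work goes in short steps, Python scripts to look and compute and a tool call to move; the robot and the scene stay as the last step left them, time stands still between calls to the robot, and variables do not carry over. Pictures are saved under pics/ and viewed, at most 15 in all, crops included, and the job is handed in when it is done.

Besides the shell and the picture viewer there is one more tool, called as name(argument=value, ...), one argument or row to a line, values as JSON. arm_command: Moves the arm, as the interface text tells. Its arguments: {"type":"object","properties":{"plan":{"type":"array","items":{"type":"object","properties":{"claw":{"type":"number"},"tx":{"type":"number"},"ty":{"type":"number"},"tz":{"type":"number"},"ax":{"type":"number"},"ay":{"type":"number"},"az":{"type":"number"}}}},"squeeze":{"type":"number"}},"required":["plan"]}

```bash
mkdir -p pics; ls; cat > h.py <<'E'
import numpy as np, cv2
from scipy.spatial.transform import Rotation as R
from bench import r
def ori(o):
    o=np.array(o,float)
    return o if o.shape==(3,3) else (R.from_rotvec(o) if o.size==3 else R.from_quat(o)).as_matrix()
def T(p,o):
    M=np.eye(4); M[:3,:3]=ori(o); M[:3,3]=p; return M
def cam(name):
    m=r.camera_model(name)
    if name=='wrist':
        s=r.get_obs(); return T(s['tcp_pos'],s['orientation'])@np.array(m['tool_from_camera'])
    return T(m['position'],m['orientation'])
def find(f,t,name,C):
    return [(round(d['confidence'],2),np.round((C@np.r_[d['location'],1])[:3],3).tolist()) for d in getattr(r,f)(t,name)]
def shot(name,fn=None):
    C=cam(name); im=r.grab_frame(name)
    if fn: cv2.imwrite('pics/'+fn,im[:,:,::-1])
    return C,im
E
python3 - <<'E'
from h import *
s=r.get_obs(); print(s)
print(r.camera_model('top')); print(r.camera_model('side'))
print(r.camera_model('wrist'))
C,_=shot('top','top0.png'); 
for t in ['lens','post_a','holder_a','long_tray','square_tray','round_dish','mirror','iris']: print(t,find('tip_of',t,'top',C))
C,_=shot('side','side0.png')
for t in ['lens','post_a','holder_a','long_tray','square_tray','round_dish','mirror','iris']: print(t,find('tip_of',t,'side',C))
E
```

```text
pics
{'clock': 0.0, 'joints': array([ 1.2289008 ,  0.477794  ,  0.02235243,  1.55649725, -0.01150508,
        1.10927426, -0.08307922]), 'qvel': array([ 2.82520612e-03,  1.30794270e-03, -5.01158152e-06, -1.72091093e-03,
        8.89858265e-04,  1.84606580e-03, -7.40771530e-04]), 'tau': array([-1.29135742e-04, -5.96462452e+01,  1.60780605e+00, -2.81200433e+01,
        1.23868149e-02,  9.48310015e-03,  2.20967837e-05]), 'tcp_pos': array([ 0.15631211, -0.65635409,  0.40371042]), 'orientation': array([-3.11834857e+00, -3.66242372e-01,  5.53069294e-04]), 'contact_force': array([-0.0265647 , -0.21309097,  0.15950117]), 'moment': array([ 0.00628204, -0.0704031 ,  0.01013111]), 'gripper_force': 0.0, 'grip_width': 0.08511654633702045}
{'fx': 418.2603618772702, 'fy': 418.2603618772702, 'cx': 319.89042697777484, 'cy': 201.74714707862844, 'position': array([ 0.32882316, -0.01112366,  1.24965929]), 'orientation': array([ 0.11747947, -0.10135595, -1.58690511])}
{'fx': 480.4421269094149, 'fy': 480.4421269094149, 'cx': 317.80923614569656, 'cy': 205.87895881321236, 'position': array([0.18678413, 0.86
[... 685 characters left out ...]
1, 0.002]), (0.63, [0.459, -0.003, -0.0]), (0.16, [0.411, -0.134, 0.006])]
long_tray [(0.57, [0.585, -0.278, 0.003])]
square_tray [(0.63, [0.646, -0.005, 0.004]), (0.27, [0.458, -0.001, 0.004])]
round_dish [(0.72, [0.601, 0.269, 0.002])]
mirror [(0.7, [0.548, 0.493, -0.001]), (0.52, [0.585, -0.277, 0.001])]
iris [(0.79, [0.486, -0.449, -0.0])]
lens [(0.66, [0.419, 0.128, -0.001])]
post_a [(0.72, [0.379, -0.253, -0.001])]
holder_a [(0.7, [0.38, 0.253, 0.0]), (0.63, [0.456, -0.007, -0.002])]
long_tray [(0.81, [0.591, -0.279, 0.0])]
square_tray [(0.94, [0.646, -0.003, -0.005])]
round_dish [(0.68, [0.604, 0.261, -0.0])]
mirror [(0.84, [0.543, 0.493, -0.003])]
iris [(0.77, [0.483, -0.45, 0.001])]
```

View pics/top0.png

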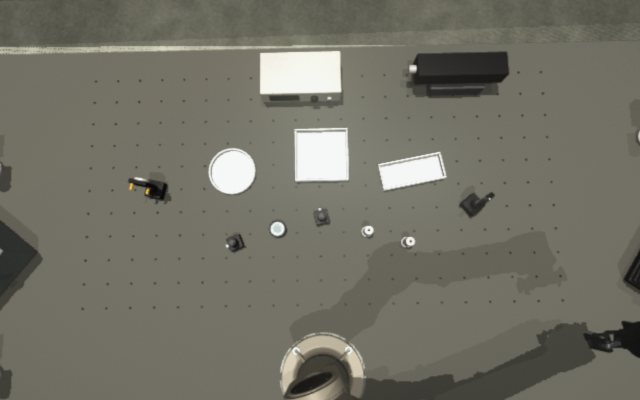

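View pics/side0.png

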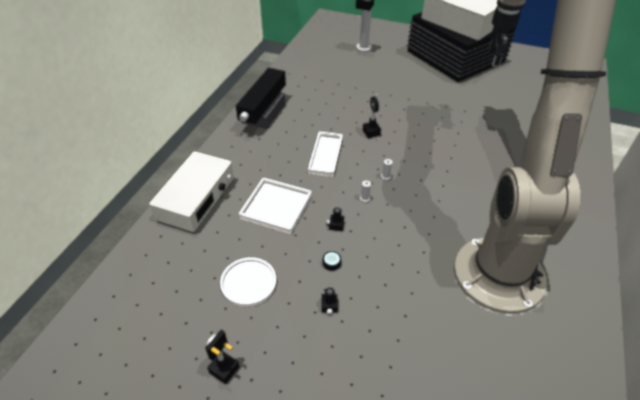

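The top view shows the lens at (278,228), the holders at (234,242) and (321,216), and the posts at (368,231) and (408,242). The dish is at (232,171), the square tray at (321,155) and the long tray at (412,171), tilted about 11°. These agree with the networks' positions. The side view confirms that everything is standing.

First I square the tool to the world and move it around toward the lens.

arm_command(
  plan=[
    {"az": 6.7},
    {"az": 6.7},
    {"tx": 0.0285, "ty": -0.0285},
    {"tx": 0.0285, "ty": -0.0285},
    {"tx": 0.0285, "ty": -0.0285},
    {"tx": 0.0285, "ty": -0.0285},
    {"tx": 0.0285, "ty": -0.0285},
    {"tx": 0.0285, "ty": -0.0285},
    {"tx": 0.0285, "ty": -0.0285},
    {"tx": 0.0285, "ty": -0.0285},
  ],
  squeeze=40,
)

```text
invalid input at $.plan[0]: expected keys claw, tx, ty, tz, ax, ay, az
```

arm_command(
  plan=[
    {"claw": 0, "tx": 0, "ty": 0, "tz": 0, "ax": 0, "ay": 0, "az": 6.7},
    {"claw": 0, "tx": 0, "ty": 0, "tz": 0, "ax": 0, "ay": 0, "az": 6.7},
    {"claw": 0, "tx": 0.0285, "ty": -0.0285, "tz": 0, "ax": 0, "ay": 0, "az": 0},
    {"claw": 0, "tx": 0.0285, "ty": -0.0285, "tz": 0, "ax": 0, "ay": 0, "az": 0},
    {"claw": 0, "tx": 0.0285, "ty": -0.0285, "tz": 0, "ax": 0, "ay": 0, "az": 0},
    {"claw": 0, "tx": 0.0285, "ty": -0.0285, "tz": 0, "ax": 0, "ay": 0, "az": 0},
    {"claw": 0, "tx": 0.0285, "ty": -0.0285, "tz": 0, "ax": 0, "ay": 0, "az": 0},
    {"claw": 0, "tx": 0.0285, "ty": -0.0285, "tz": 0, "ax": 0, "ay": 0, "az": 0},
    {"claw": 0, "tx": 0.0285, "ty": -0.0285, "tz": 0, "ax": 0, "ay": 0, "az": 0},
    {"claw": 0, "tx": 0.0285, "ty": -0.0285, "tz": 0, "ax": 0, "ay": 0, "az": 0},
  ],
  squeeze=40,
)

```text
clock: 1.73
tcp_pos: [0.3855, -0.4271, 0.4051]
orientation: [3.141, -0.0, 0.001]
contact_force: [0.9, 0.5, 0.7]
grip_width: 0.0856
gripper_force: 0.0
```

arm_command(
  plan=[
    {"claw": 0, "tx": 0.008, "ty": -0.04, "tz": 0, "ax": 0, "ay": 0, "az": 0},
    {"claw": 0, "tx": 0.008, "ty": -0.04, "tz": 0, "ax": 0, "ay": 0, "az": 0},
    {"claw": 0, "tx": 0.008, "ty": -0.04, "tz": 0, "ax": 0, "ay": 0, "az": 0},
    {"claw": 0, "tx": 0.008, "ty": -0.04, "tz": 0, "ax": 0, "ay": 0, "az": 0},
    {"claw": 0, "tx": 0.008, "ty": -0.04, "tz": 0, "ax": 0, "ay": 0, "az": 0},
    {"claw": 0, "tx": 0.008, "ty": -0.04, "tz": 0, "ax": 0, "ay": 0, "az": 0},
    {"claw": 0, "tx": 0.008, "ty": -0.04, "tz": 0, "ax": 0, "ay": 0, "az": 0},
    {"claw": 0, "tx": 0.004, "ty": -0.04, "tz": 0, "ax": 0, "ay": 0, "az": 0},
    {"claw": 0, "tx": 0, "ty": -0.04, "tz": 0, "ax": 0, "ay": 0, "az": 0},
    {"claw": 0, "tx": 0, "ty": -0.04, "tz": 0, "ax": 0, "ay": 0, "az": 0},
  ],
)

```text
clock: 2.57
tcp_pos: [0.4442, -0.0267, 0.4051]
orientation: [3.141, -0.0, 0.002]
contact_force: [0.6, -0.5, 0.3]
grip_width: 0.0853
gripper_force: 0.0
```

arm_command(
  plan=[
    {"claw": 0, "tx": -0.002, "ty": -0.037, "tz": 0, "ax": 0, "ay": 0, "az": 0},
    {"claw": 0, "tx": -0.002, "ty": -0.037, "tz": 0, "ax": 0, "ay": 0, "az": 0},
    {"claw": 0, "tx": -0.002, "ty": -0.037, "tz": 0, "ax": 0, "ay": 0, "az": 0},
    {"claw": 0, "tx": -0.002, "ty": -0.037, "tz": 0, "ax": 0, "ay": 0, "az": 0},
    {"claw": 0, "tx": 0, "ty": 0, "tz": 0.025, "ax": 0, "ay": 0, "az": 0},
    {"claw": 0, "tx": 0, "ty": 0, "tz": 0.025, "ax": 0, "ay": 0, "az": 0},
    {"claw": 0, "tx": 0, "ty": 0, "tz": 0.025, "ax": 0, "ay": 0, "az": 0},
    {"claw": 0, "tx": 0, "ty": 0, "tz": 0.025, "ax": 0, "ay": 0, "az": 0},
    {"claw": 0, "tx": 0, "ty": 0, "tz": 0, "ax": 0, "ay": 0, "az": 0},
    {"claw": 0, "tx": 0, "ty": 0, "tz": 0, "ax": 0, "ay": 0, "az": 0},
  ],
)

```text
clock: 3.4
tcp_pos: [0.4362, 0.1192, 0.3043]
orientation: [3.141, 0.0, -0.004]
contact_force: [-0.1, -0.5, 0.6]
grip_width: 0.0852
gripper_force: 0.0
```

```bash
python3 - <<'E'
from h import *
s=r.get_obs(); print(s['tcp_pos'],s['orientation'],s['joints'])
C,_=shot('wrist','w1.png'); 
for t in ['lens','holder_a','round_dish','square_tray']: print(t,find('tip_of',t,'wrist',C),find('boxes_of',t,'wrist',C))
E
```

```text
[0.43617134 0.11924554 0.30431357] [ 3.14104759e+00  3.33446516e-04 -3.91215263e-03] [-0.01363068  0.28490593 -0.44818556  2.14015705  0.17804226  0.75381998
 -2.14729327]
lens [(0.91, [0.421, 0.123, -0.003])] [(0.77, [0.426, 0.124, 0.019])]
holder_a [(0.93, [0.382, 0.25, -0.002]), (0.76, [0.453, -0.006, 0.001])] [(0.85, [0.388, 0.242, 0.024]), (0.59, [0.456, 0.002, 0.03])]
round_dish [(0.76, [0.606, 0.26, 0.002])] [(0.71, [0.581, 0.262, 0.004])]
square_tray [] []
```

View pics/w1.png

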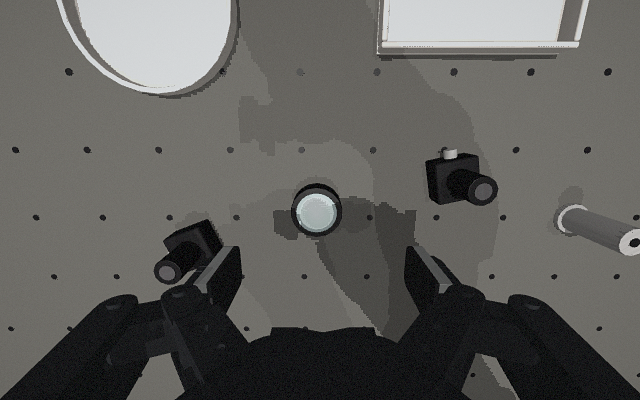

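The wrist view shows the lens top centred near (317,212), with both fingers open around its line and nothing between them and the lens. I'll get the exact position from that pixel ray.

```bash
cat >> h.py <<'E'
def ray(name,u,v,z,C=None):
    m=r.camera_model(name); C=cam(name) if C is None else C
    d=C[:3,:3]@np.array([(u-m['cx'])/m['fx'],-(v-m['cy'])/m['fy'],-1]); p=C[:3,3]
    return np.round((p+d*(z-p[2])/d[2])[:2],4)
def uv(name,P,C=None):
    m=r.camera_model(name); C=cam(name) if C is None else C
    q=np.linalg.inv(C)@np.r_[P,1]; return np.round([m['cx']-m['fx']*q[0]/q[2],m['cy']+m['fy']*q[1]/q[2]],1)
E
python3 - <<'E'
from h import *
print(r.camera_model('wrist').keys())
print(ray('wrist',317,213,0.022),ray('wrist',317,209,0.022))
for u,v in [(379,166),(440,153),(446,179),(385,190)]: print('long',ray('top',u,v,.025))
for u,v in [(294,128),(348,128),(349,182),(296,183)]: print('sq',ray('top',u,v,.025))
print('dish',ray('top',232.5,171.5,.018),'posts',ray('top',368.5,231,.064),ray('top',408.5,241.5,.064))
E
```

```text
dict_keys(['fx', 'fy', 'cx', 'cy', 'tool_from_camera'])
[0.4229 0.124 ] [0.427  0.1239]
long [ 0.6046 -0.1786]
long [ 0.6406 -0.3625]
long [ 0.561  -0.3757]
long [ 0.5316 -0.1936]
sq [0.7276 0.0743]
sq [ 0.7241 -0.0893]
sq [ 0.5578 -0.0878]
sq [0.558 0.07 ]
dish [0.5984 0.2614] posts [ 0.4085 -0.1366] [ 0.3768 -0.2481]
```

arm_command(
  plan=[
    {"claw": 0.1, "tx": -0.013, "ty": -0.005, "tz": 0, "ax": 0, "ay": 0, "az": 0},
    {"claw": 0.1, "tx": 0, "ty": 0, "tz": 0.02, "ax": 0, "ay": 0, "az": 0},
    {"claw": 0.1, "tx": 0, "ty": 0, "tz": 0.02, "ax": 0, "ay": 0, "az": 0},
    {"claw": 0.1, "tx": 0, "ty": 0, "tz": 0.02, "ax": 0, "ay": 0, "az": 0},
    {"claw": 0.1, "tx": 0, "ty": 0, "tz": 0.02, "ax": 0, "ay": 0, "az": 0},
    {"claw": 0.1, "tx": 0, "ty": 0, "tz": 0.02, "ax": 0, "ay": 0, "az": 0},
    {"claw": 0.1, "tx": 0, "ty": 0, "tz": 0.02, "ax": 0, "ay": 0, "az": 0},
    {"claw": 0.1, "tx": 0, "ty": 0, "tz": 0.007, "ax": 0, "ay": 0, "az": 0},
    {"claw": 0.1, "tx": 0, "ty": 0, "tz": 0, "ax": 0, "ay": 0, "az": 0},
    {"claw": 0.1, "tx": 0, "ty": 0, "tz": 0, "ax": 0, "ay": 0, "az": 0},
  ],
)

```text
clock: 4.68
tcp_pos: [0.4232, 0.1247, 0.178]
orientation: [3.142, 0.001, -0.001]
contact_force: [-0.3, -0.0, 0.4]
grip_width: 0.0769
gripper_force: 0.0
```

arm_command(
  plan=[
    {"claw": 0.6, "tx": 0, "ty": 0, "tz": 0, "ax": 0, "ay": 0, "az": 0},
    {"claw": 0.6, "tx": 0, "ty": 0, "tz": 0, "ax": 0, "ay": 0, "az": 0},
    {"claw": 0.6, "tx": 0, "ty": 0, "tz": 0, "ax": 0, "ay": 0, "az": 0},
    {"claw": 0.6, "tx": 0, "ty": 0, "tz": 0, "ax": 0, "ay": 0, "az": 0},
    {"claw": 0.6, "tx": 0, "ty": 0, "tz": 0, "ax": 0, "ay": 0, "az": 0},
    {"claw": 0.6, "tx": 0, "ty": 0, "tz": 0, "ax": 0, "ay": 0, "az": 0},
    {"claw": 0.6, "tx": 0, "ty": 0, "tz": 0, "ax": 0, "ay": 0, "az": 0},
    {"claw": 0.6, "tx": 0, "ty": 0, "tz": 0, "ax": 0, "ay": 0, "az": 0},
    {"claw": 0.6, "tx": 0, "ty": 0, "tz": 0, "ax": 0, "ay": 0, "az": 0},
    {"claw": 0.6, "tx": 0, "ty": 0, "tz": 0, "ax": 0, "ay": 0, "az": 0},
  ],
  squeeze=40,
)

```text
clock: 5.52
tcp_pos: [0.4239, 0.1246, 0.179]
orientation: [-3.141, 0.001, -0.003]
contact_force: [-1.3, 0.4, 10.1]
grip_width: 0.0481
gripper_force: 39.6
```

```bash
python3 - <<'E'
from h import *
s=r.get_obs(); print(s['tcp_pos'],s['joints'])
C,_=shot('wrist','w2.png'); print(find('tip_of','lens','wrist',C))
E
```

```text
[0.42387009 0.1245539  0.17904785] [-0.14502119  0.50133286 -0.33564511  2.23653042  0.37166291  0.45265302
 -2.34983608]
[(0.56, [0.422, 0.123, -0.002])]
```

View pics/w2.png

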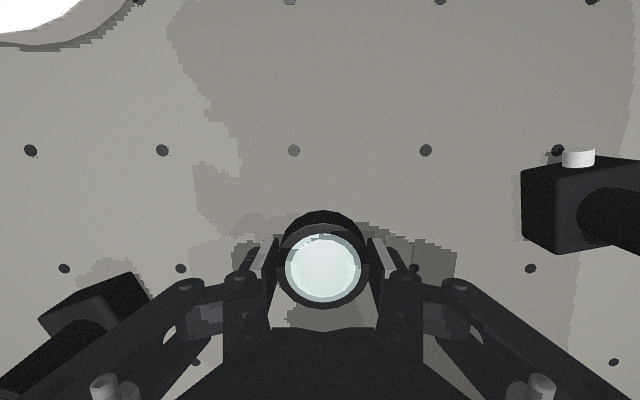

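The lens is centred between the pads at (322,267) and gripped at 40 N. I'll lift it and move over the dish.

arm_command(
  plan=[
    {"claw": 0.6, "tx": 0, "ty": 0, "tz": -0.015, "ax": 0, "ay": 0, "az": 0},
    {"claw": 0.6, "tx": 0, "ty": 0, "tz": -0.025, "ax": 0, "ay": 0, "az": 0},
    {"claw": 0.6, "tx": 0, "ty": 0, "tz": -0.025, "ax": 0, "ay": 0, "az": 0},
    {"claw": 0.6, "tx": 0, "ty": 0, "tz": -0.015, "ax": 0, "ay": 0, "az": 0},
    {"claw": 0.6, "tx": 0.03, "ty": -0.023, "tz": 0, "ax": 0, "ay": 0, "az": 0},
    {"claw": 0.6, "tx": 0.03, "ty": -0.023, "tz": 0, "ax": 0, "ay": 0, "az": 0},
    {"claw": 0.6, "tx": 0.03, "ty": -0.023, "tz": 0, "ax": 0, "ay": 0, "az": 0},
    {"claw": 0.6, "tx": 0.03, "ty": -0.023, "tz": 0, "ax": 0, "ay": 0, "az": 0},
    {"claw": 0.6, "tx": 0.03, "ty": -0.023, "tz": 0, "ax": 0, "ay": 0, "az": 0},
    {"claw": 0.6, "tx": 0.03, "ty": -0.023, "tz": 0, "ax": 0, "ay": 0, "az": 0},
  ],
)

```text
clock: 6.45
tcp_pos: [0.6048, 0.263, 0.2584]
orientation: [-3.142, 0.001, -0.001]
contact_force: [-0.4, -0.2, -1.1]
grip_width: 0.0482
gripper_force: 42.4
```

```bash
python3 - <<'E'
from h import *
s=r.get_obs(); print(s['tcp_pos'],s['grip_width'],s['gripper_force'])
C,_=shot('wrist','w3.png'); print([(t,find('tip_of',t,'wrist',C)) for t in ('lens','round_dish')])
C,_=shot('side'); print([(t,find('tip_of',t,'side',C)) for t in ('lens','round_dish')])
E
```

```text
[0.60476434 0.26303463 0.25841088] 0.04823504137747773 42.438467144966125
[('lens', [(0.71, [0.6, 0.261, 0.078])]), ('round_dish', [(0.97, [0.606, 0.264, -0.004])])]
[('lens', [(0.71, [0.602, 0.269, 0.076])]), ('round_dish', [(0.73, [0.601, 0.261, -0.0])])]
```

View pics/w3.png

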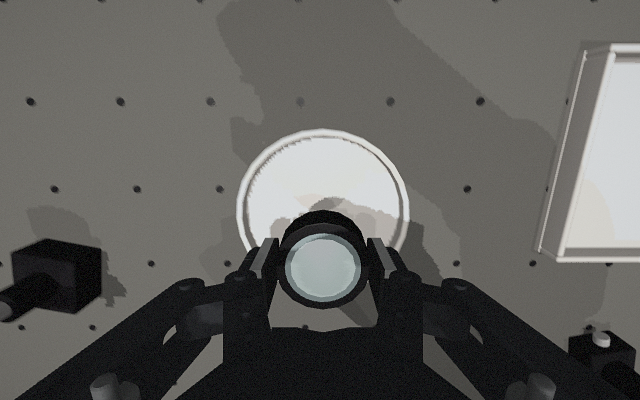

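The lens is held level at (322,267) above the dish, whose rim is centred near (323,205) and lies directly below it. Now I lower it to the floor.

arm_command(
  plan=[
    {"claw": 0.6, "tx": 0, "ty": 0, "tz": 0.015, "ax": 0, "ay": 0, "az": 0},
    {"claw": 0.6, "tx": 0, "ty": 0, "tz": 0.015, "ax": 0, "ay": 0, "az": 0},
    {"claw": 0.6, "tx": 0, "ty": 0, "tz": 0.015, "ax": 0, "ay": 0, "az": 0},
    {"claw": 0.6, "tx": 0, "ty": 0, "tz": 0.012, "ax": 0, "ay": 0, "az": 0},
    {"claw": 0.6, "tx": 0, "ty": 0, "tz": 0.008, "ax": 0, "ay": 0, "az": 0},
    {"claw": 0.6, "tx": 0, "ty": 0, "tz": 0.004, "ax": 0, "ay": 0, "az": 0},
    {"claw": 0.6, "tx": 0, "ty": 0, "tz": 0.002, "ax": 0, "ay": 0, "az": 0},
    {"claw": 0.6, "tx": 0, "ty": 0, "tz": 0.002, "ax": 0, "ay": 0, "az": 0},
    {"claw": 0.6, "tx": 0, "ty": 0, "tz": 0, "ax": 0, "ay": 0, "az": 0},
    {"claw": 0.6, "tx": 0, "ty": 0, "tz": 0, "ax": 0, "ay": 0, "az": 0},
  ],
)

```text
clock: 7.58
tcp_pos: [0.6037, 0.2625, 0.1852]
orientation: [-3.141, 0.0, -0.001]
contact_force: [0.4, 0.6, -0.3]
grip_width: 0.0482
gripper_force: 42.3
```

arm_command(
  plan=[
    {"claw": 0.6, "tx": 0, "ty": 0, "tz": 0.001, "ax": 0, "ay": 0, "az": 0},
    {"claw": 0.6, "tx": 0, "ty": 0, "tz": 0.001, "ax": 0, "ay": 0, "az": 0},
    {"claw": 0.6, "tx": 0, "ty": 0, "tz": 0, "ax": 0, "ay": 0, "az": 0},
    {"claw": 0.3, "tx": 0, "ty": 0, "tz": 0, "ax": 0, "ay": 0, "az": 0},
    {"claw": 0.2, "tx": 0, "ty": 0, "tz": 0, "ax": 0, "ay": 0, "az": 0},
    {"claw": 0.2, "tx": 0, "ty": 0, "tz": 0, "ax": 0, "ay": 0, "az": 0},
    {"claw": 0.2, "tx": 0, "ty": 0, "tz": 0, "ax": 0, "ay": 0, "az": 0},
    {"claw": 0.2, "tx": 0, "ty": 0, "tz": 0, "ax": 0, "ay": 0, "az": 0},
    {"claw": 0.2, "tx": 0, "ty": 0, "tz": -0.02, "ax": 0, "ay": 0, "az": 0},
    {"claw": 0.2, "tx": 0, "ty": 0, "tz": -0.03, "ax": 0, "ay": 0, "az": 0},
  ],
)

```text
clock: 8.42
tcp_pos: [0.6022, 0.2615, 0.23]
orientation: [3.139, 0.0, -0.009]
contact_force: [0.9, 0.3, -0.5]
grip_width: 0.0683
gripper_force: 0.0
```

```bash
python3 - <<'E'
from h import *
s=r.get_obs(); print(s['tcp_pos'],s['grip_width'],s['joints'])
C,_=shot('wrist','w4.png'); print([(t,find('tip_of',t,'wrist',C)) for t in ('lens','round_dish')])
C,_=shot('side'); print([(t,find('tip_of',t,'side',C)) for t in ('lens','round_dish')])
E
```

```text
[0.60216165 0.26146583 0.22996738] 0.06829317802132534 [-0.23833256  0.67154211 -0.376414    1.70505601  0.31376933  0.83180141
 -2.32583779]
[('lens', [(0.73, [0.599, 0.261, 0.001])]), ('round_dish', [])]
[('lens', [(0.7, [0.601, 0.268, 0.0])]), ('round_dish', [(0.72, [0.603, 0.263, -0.005])])]
```

View pics/w4.png

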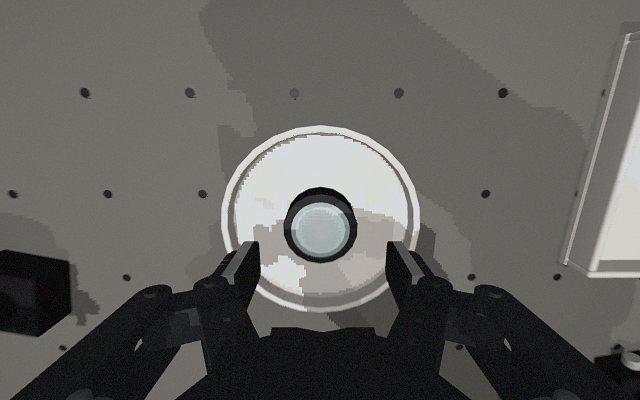

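The lens lies flat in the dish at (320,228), well inside the rim. Next is the left holder. I rise and turn the tool 21° to keep the last joint mid-range.

arm_command(
  plan=[
    {"claw": 0.2, "tx": 0, "ty": 0, "tz": -0.024, "ax": 0, "ay": 0, "az": -7},
    {"claw": 0.2, "tx": 0, "ty": 0, "tz": -0.024, "ax": 0, "ay": 0, "az": -7},
    {"claw": 0.2, "tx": 0, "ty": 0, "tz": -0.024, "ax": 0, "ay": 0, "az": -7},
    {"claw": 0.2, "tx": -0.03, "ty": -0.01, "tz": 0, "ax": 0, "ay": 0, "az": 0},
    {"claw": 0.2, "tx": -0.03, "ty": -0.01, "tz": 0, "ax": 0, "ay": 0, "az": 0},
    {"claw": 0.2, "tx": -0.03, "ty": -0.01, "tz": 0, "ax": 0, "ay": 0, "az": 0},
    {"claw": 0.2, "tx": -0.03, "ty": -0.01, "tz": 0, "ax": 0, "ay": 0, "az": 0},
    {"claw": 0.2, "tx": -0.03, "ty": -0.01, "tz": 0, "ax": 0, "ay": 0, "az": 0},
    {"claw": 0.2, "tx": -0.03, "ty": -0.01, "tz": 0, "ax": 0, "ay": 0, "az": 0},
    {"claw": 0.2, "tx": -0.02, "ty": -0.006, "tz": 0, "ax": 0, "ay": 0, "az": 0},
  ],
)

```text
clock: 9.55
tcp_pos: [0.3899, 0.2517, 0.3036]
orientation: [3.087, 0.575, -0.005]
contact_force: [0.0, -0.0, 0.5]
grip_width: 0.0681
gripper_force: 0.0
```

```bash
cat >> h.py <<'E'
def go(x,y):  # tool-frame shift from the measured pose to a grasp point x,y
    s=r.get_obs(); M=ori(s['orientation']); d=M.T@np.array([x-s['tcp_pos'][0],y-s['tcp_pos'][1],0])
    print('tcp',np.round(s['tcp_pos'],4),'yaw',round(float(np.degrees(np.arctan2(M[1,0],M[0,0]))),1),'j',np.round(s['joints'],2),'shift',np.round(d,4))
E
python3 - <<'E'
from h import *
go(.383,.2505)
C,_=shot('wrist','w5.png'); print([(t,find('tip_of',t,'wrist',C),find('boxes_of',t,'wrist',C)) for t in ('lens','holder_a')])
print(uv('wrist',[.383,.2505,.066],C))
E
```

```text
tcp [0.3899 0.2517 0.3036] yaw 21.1 j [-0.2   0.33 -0.59  2.11  0.26  0.78 -2.16] shift [-0.0069 -0.0014  0.    ]
[('lens', [], []), ('holder_a', [(0.88, [0.382, 0.25, -0.006]), (0.87, [0.451, -0.004, 0.003])], [(0.96, [0.388, 0.251, 0.026]), (0.73, [0.453, 0.006, 0.027])])]
[319.8 221.2]
```

View pics/w5.png

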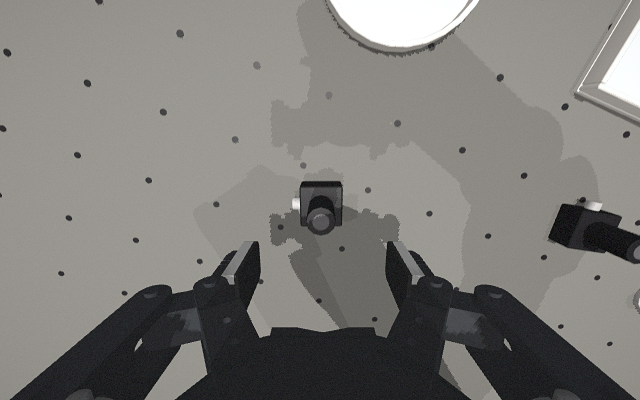

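The holder's tube top sits at (320,221), exactly where predicted. I descend and grip the tube.

arm_command(
  plan=[
    {"claw": 0.2, "tx": -0.007, "ty": -0.001, "tz": 0.01, "ax": 0, "ay": 0, "az": 0},
    {"claw": 0.2, "tx": 0, "ty": 0, "tz": 0.025, "ax": 0, "ay": 0, "az": 0},
    {"claw": 0.2, "tx": 0, "ty": 0, "tz": 0.025, "ax": 0, "ay": 0, "az": 0},
    {"claw": 0.2, "tx": 0, "ty": 0, "tz": 0.025, "ax": 0, "ay": 0, "az": 0},
    {"claw": 0.2, "tx": 0, "ty": 0, "tz": 0.014, "ax": 0, "ay": 0, "az": 0},
    {"claw": 0.4, "tx": 0, "ty": 0, "tz": 0, "ax": 0, "ay": 0, "az": 0},
    {"claw": 0.6, "tx": 0, "ty": 0, "tz": 0, "ax": 0, "ay": 0, "az": 0},
    {"claw": 0.9, "tx": 0, "ty": 0, "tz": 0, "ax": 0, "ay": 0, "az": 0},
    {"claw": 0.9, "tx": 0, "ty": 0, "tz": 0, "ax": 0, "ay": 0, "az": 0},
    {"claw": 0.9, "tx": 0, "ty": 0, "tz": 0, "ax": 0, "ay": 0, "az": 0},
  ],
  squeeze=50,
)

```text
clock: 10.63
tcp_pos: [0.3868, 0.251, 0.2067]
orientation: [-3.088, -0.572, -0.003]
contact_force: [1.0, 0.6, 0.1]
grip_width: 0.0228
gripper_force: 49.1
```

arm_command(
  plan=[
    {"claw": 0.9, "tx": 0, "ty": 0, "tz": 0, "ax": 0, "ay": 0, "az": 0},
    {"claw": 0.9, "tx": 0, "ty": 0, "tz": 0, "ax": 0, "ay": 0, "az": 0},
    {"claw": 0.9, "tx": 0, "ty": 0, "tz": 0, "ax": 0, "ay": 0, "az": 0},
    {"claw": 0.9, "tx": 0, "ty": 0, "tz": 0, "ax": 0, "ay": 0, "az": 0},
    {"claw": 0.9, "tx": 0, "ty": 0, "tz": -0.01, "ax": 0, "ay": 0, "az": 0},
    {"claw": 0.9, "tx": 0, "ty": 0, "tz": -0.02, "ax": 0, "ay": 0, "az": 0},
    {"claw": 0.9, "tx": 0, "ty": 0, "tz": -0.025, "ax": 0, "ay": 0, "az": 0},
    {"claw": 0.9, "tx": 0, "ty": 0, "tz": -0.025, "ax": 0, "ay": 0, "az": 0},
    {"claw": 0.9, "tx": 0, "ty": 0, "tz": -0.02, "ax": 0, "ay": 0, "az": 0},
    {"claw": 0.9, "tx": 0, "ty": 0, "tz": 0, "ax": 0, "ay": 0, "az": 0},
  ],
)

```text
clock: 11.47
tcp_pos: [0.3867, 0.2514, 0.3094]
orientation: [-3.087, -0.572, -0.008]
contact_force: [0.9, 0.2, -1.3]
grip_width: 0.0227
gripper_force: 49.3
```

```bash
python3 - <<'E'
from h import *
go(.644,.033); s=r.get_obs(); print(s['gripper_force'])
C,_=shot('wrist','w6.png'); print([(t,find('tip_of',t,'wrist',C)) for t in ('lens','holder_a','square_tray')])
C,_=shot('side'); print([(t,find('tip_of',t,'side',C)) for t in ('holder_a','lens')])
E
```

```text
tcp [0.3867 0.2514 0.3094] yaw 21.0 j [-0.19  0.31 -0.61  2.11  0.25  0.78 -2.16] shift [0.1619 0.2961 0.0007]
49.28907036781311
[('lens', []), ('holder_a', [(0.57, [0.384, 0.25, 0.101]), (0.57, [0.454, -0.004, 0.003])]), ('square_tray', [])]
[('holder_a', [(0.48, [0.378, 0.249, 0.1])]), ('lens', [])]
```

arm_command(
  plan=[
    {"claw": 0.9, "tx": 0.018, "ty": 0.033, "tz": 0, "ax": 0, "ay": 0, "az": 0},
    {"claw": 0.9, "tx": 0.018, "ty": 0.033, "tz": 0, "ax": 0, "ay": 0, "az": 0},
    {"claw": 0.9, "tx": 0.018, "ty": 0.033, "tz": 0, "ax": 0, "ay": 0, "az": 0},
    {"claw": 0.9, "tx": 0.018, "ty": 0.033, "tz": 0, "ax": 0, "ay": 0, "az": 0},
    {"claw": 0.9, "tx": 0.018, "ty": 0.033, "tz": 0, "ax": 0, "ay": 0, "az": 0},
    {"claw": 0.9, "tx": 0.018, "ty": 0.033, "tz": 0, "ax": 0, "ay": 0, "az": 0},
    {"claw": 0.9, "tx": 0.018, "ty": 0.033, "tz": 0, "ax": 0, "ay": 0, "az": 0},
    {"claw": 0.9, "tx": 0.018, "ty": 0.033, "tz": 0, "ax": 0, "ay": 0, "az": 0},
    {"claw": 0.9, "tx": 0.018, "ty": 0.033, "tz": 0, "ax": 0, "ay": 0, "az": 0},
    {"claw": 0.9, "tx": 0, "ty": 0, "tz": 0, "ax": 0, "ay": 0, "az": 7},
  ],
)

```text
clock: 12.65
tcp_pos: [0.6484, 0.0234, 0.304]
orientation: [3.116, 0.37, 0.002]
contact_force: [0.9, -2.1, -2.4]
grip_width: 0.0228
gripper_force: 49.5
```

arm_command(
  plan=[
    {"claw": 0.9, "tx": 0, "ty": 0, "tz": 0, "ax": 0, "ay": 0, "az": 7},
    {"claw": 0.9, "tx": 0, "ty": 0, "tz": 0, "ax": 0, "ay": 0, "az": 7},
    {"claw": 0.9, "tx": 0, "ty": 0, "tz": 0.02, "ax": 0, "ay": 0, "az": 0},
    {"claw": 0.9, "tx": 0, "ty": 0, "tz": 0.02, "ax": 0, "ay": 0, "az": 0},
    {"claw": 0.9, "tx": 0, "ty": 0, "tz": 0.01, "ax": 0, "ay": 0, "az": 0},
    {"claw": 0.9, "tx": 0, "ty": 0, "tz": 0, "ax": 0, "ay": 0, "az": 0},
    {"claw": 0.9, "tx": 0, "ty": 0, "tz": 0, "ax": 0, "ay": 0, "az": 0},
    {"claw": 0.9, "tx": 0, "ty": 0, "tz": 0, "ax": 0, "ay": 0, "az": 0},
    {"claw": 0.9, "tx": 0, "ty": 0, "tz": 0, "ax": 0, "ay": 0, "az": 0},
    {"claw": 0.9, "tx": 0, "ty": 0, "tz": 0, "ax": 0, "ay": 0, "az": 0},
  ],
)

```text
clock: 13.48
tcp_pos: [0.6443, 0.0315, 0.2568]
orientation: [-3.141, 0.0, -0.003]
contact_force: [-0.4, 0.1, -3.0]
grip_width: 0.0227
gripper_force: 49.5
```

```bash
python3 - <<'E'
from h import *
go(.644,.033); s=r.get_obs(); print(s['gripper_force'])
C,_=shot('wrist','w6.png'); print([(t,find('tip_of',t,'wrist',C)) for t in ('lens','holder_a','square_tray')])
C,_=shot('top'); print([(t,find('tip_of',t,'top',C)) for t in ('holder_a','lens','square_tray')])
E
```

```text
tcp [0.6443 0.0315 0.2568] yaw -0.0 j [ 0.11  0.62 -0.36  1.73  0.27  0.85 -1.94] shift [-0.0003 -0.0015 -0.    ]
49.546544551849365
[('lens', [(0.63, [0.6, 0.26, 0.005])]), ('holder_a', [(0.57, [0.637, 0.028, 0.049])]), ('square_tray', [(0.94, [0.642, -0.012, -0.003])])]
[('holder_a', [(0.6, [0.461, 0.0, 0.002])]), ('lens', [(0.6, [0.606, 0.269, 0.007])]), ('square_tray', [])]
```

View pics/w6.png

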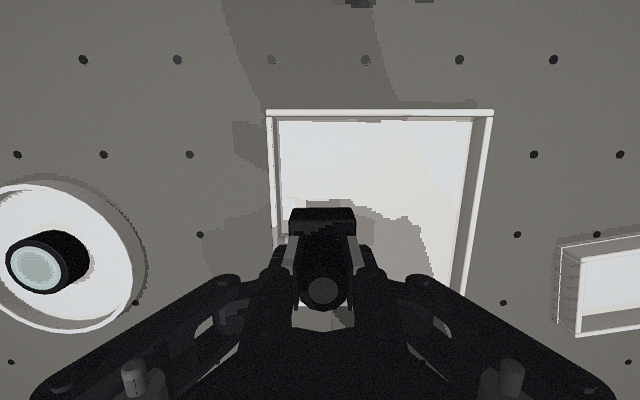

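The holder hangs upright over the left half of the square tray, with its base at (322,220) and the left tray wall near (278,210). I shift it slightly right and set it down.

arm_command(
  plan=[
    {"claw": 0.9, "tx": 0, "ty": 0.004, "tz": 0.01, "ax": 0, "ay": 0, "az": 0},
    {"claw": 0.9, "tx": 0, "ty": 0, "tz": 0.015, "ax": 0, "ay": 0, "az": 0},
    {"claw": 0.9, "tx": 0, "ty": 0, "tz": 0.01, "ax": 0, "ay": 0, "az": 0},
    {"claw": 0.9, "tx": 0, "ty": 0, "tz": 0.005, "ax": 0, "ay": 0, "az": 0},
    {"claw": 0.9, "tx": 0, "ty": 0, "tz": 0.002, "ax": 0, "ay": 0, "az": 0},
    {"claw": 0.9, "tx": 0, "ty": 0, "tz": 0.002, "ax": 0, "ay": 0, "az": 0},
    {"claw": 0.9, "tx": 0, "ty": 0, "tz": 0.001, "ax": 0, "ay": 0, "az": 0},
    {"claw": 0.9, "tx": 0, "ty": 0, "tz": 0, "ax": 0, "ay": 0, "az": 0},
    {"claw": 0.9, "tx": 0, "ty": 0, "tz": 0, "ax": 0, "ay": 0, "az": 0},
    {"claw": 0.9, "tx": 0, "ty": 0, "tz": 0, "ax": 0, "ay": 0, "az": 0},
  ],
)

```text
clock: 14.72
tcp_pos: [0.6439, 0.0276, 0.2117]
orientation: [3.141, -0.0, 0.0]
contact_force: [-4.6, -0.2, 5.6]
grip_width: 0.0228
gripper_force: 49.9
```

arm_command(
  plan=[
    {"claw": 0.5, "tx": 0, "ty": 0, "tz": 0, "ax": 0, "ay": 0, "az": 0},
    {"claw": 0.4, "tx": 0, "ty": 0, "tz": 0, "ax": 0, "ay": 0, "az": 0},
    {"claw": 0.4, "tx": 0, "ty": 0, "tz": 0, "ax": 0, "ay": 0, "az": 0},
    {"claw": 0.4, "tx": 0, "ty": 0, "tz": 0, "ax": 0, "ay": 0, "az": 0},
    {"claw": 0.4, "tx": 0, "ty": 0, "tz": -0.015, "ax": 0, "ay": 0, "az": 0},
    {"claw": 0.4, "tx": 0, "ty": 0, "tz": -0.025, "ax": 0, "ay": 0, "az": 0},
    {"claw": 0.2, "tx": 0, "ty": 0, "tz": -0.025, "ax": 0, "ay": 0, "az": 0},
    {"claw": 0.2, "tx": 0, "ty": 0, "tz": -0.025, "ax": 0, "ay": 0, "az": 0},
    {"claw": 0.2, "tx": -0.03, "ty": 0.005, "tz": 0, "ax": 0, "ay": 0, "az": 0},
    {"claw": 0.2, "tx": -0.03, "ty": 0.005, "tz": 0, "ax": 0, "ay": 0, "az": 0},
  ],
)

```text
clock: 15.55
tcp_pos: [0.5849, 0.0181, 0.3038]
orientation: [-3.14, -0.0, -0.01]
contact_force: [-0.4, -0.4, -1.7]
grip_width: 0.0686
gripper_force: 0.0
```

arm_command(
  plan=[
    {"claw": 0.2, "tx": -0.03, "ty": 0.005, "tz": 0, "ax": 0, "ay": 0, "az": 0},
    {"claw": 0.2, "tx": -0.03, "ty": 0.005, "tz": 0, "ax": 0, "ay": 0, "az": 0},
    {"claw": 0.2, "tx": -0.03, "ty": 0.005, "tz": 0, "ax": 0, "ay": 0, "az": 0},
    {"claw": 0.2, "tx": -0.03, "ty": 0.006, "tz": 0, "ax": 0, "ay": 0, "az": 0},
    {"claw": 0.2, "tx": 0, "ty": 0, "tz": 0, "ax": 0, "ay": 0, "az": 0},
    {"claw": 0.2, "tx": 0, "ty": 0, "tz": 0, "ax": 0, "ay": 0, "az": 0},
    {"claw": 0.2, "tx": 0, "ty": 0, "tz": 0, "ax": 0, "ay": 0, "az": 0},
    {"claw": 0.2, "tx": 0, "ty": 0, "tz": 0, "ax": 0, "ay": 0, "az": 0},
    {"claw": 0.2, "tx": 0, "ty": 0, "tz": 0, "ax": 0, "ay": 0, "az": 0},
    {"claw": 0.2, "tx": 0, "ty": 0, "tz": 0, "ax": 0, "ay": 0, "az": 0},
  ],
)

```text
clock: 16.38
tcp_pos: [0.4647, -0.0032, 0.3008]
orientation: [-3.141, -0.0, -0.001]
contact_force: [-0.5, -0.7, -0.0]
grip_width: 0.0686
gripper_force: 0.0
```

```bash
python3 - <<'E'
from h import *
go(.456,-.004)
C,_=shot('wrist','w7.png'); print([(t,find('tip_of',t,'wrist',C),find('boxes_of',t,'wrist',C)) for t in ('holder_a','post_a')])
print(uv('wrist',[.456,-.004,.066],C))
E
```

```text
tcp [ 0.4647 -0.0032  0.3008] yaw 0.0 j [ 0.24  0.31 -0.43  2.12  0.18  0.75 -1.87] shift [-0.0087  0.0008 -0.    ]
[('holder_a', [(0.72, [0.455, -0.004, 0.002])], [(0.92, [0.461, -0.003, 0.029]), (0.71, [0.62, 0.026, 0.023])]), ('post_a', [(0.77, [0.378, -0.257, -0.004]), (0.75, [0.41, -0.137, 0.002])], [(0.9, [0.413, -0.135, 0.048]), (0.83, [0.385, -0.248, 0.041])])]
[322.7 226. ]
```

View pics/w7.png

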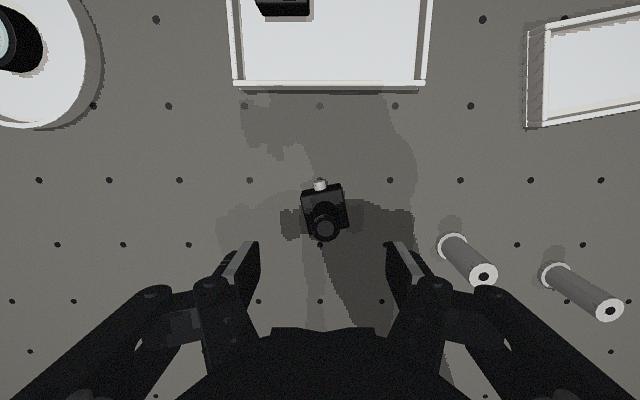

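The holder's tube top is at (325,227). The first holder stands in the tray at the top of the picture, and the posts are at (483,275) and (608,310). I descend and grip.

arm_command(
  plan=[
    {"claw": 0.2, "tx": -0.009, "ty": 0.002, "tz": 0.01, "ax": 0, "ay": 0, "az": 0},
    {"claw": 0.2, "tx": 0, "ty": 0, "tz": 0.025, "ax": 0, "ay": 0, "az": 0},
    {"claw": 0.2, "tx": 0, "ty": 0, "tz": 0.025, "ax": 0, "ay": 0, "az": 0},
    {"claw": 0.2, "tx": 0, "ty": 0, "tz": 0.025, "ax": 0, "ay": 0, "az": 0},
    {"claw": 0.2, "tx": 0, "ty": 0, "tz": 0.01, "ax": 0, "ay": 0, "az": 0},
    {"claw": 0.4, "tx": 0, "ty": 0, "tz": 0, "ax": 0, "ay": 0, "az": 0},
    {"claw": 0.6, "tx": 0, "ty": 0, "tz": 0, "ax": 0, "ay": 0, "az": 0},
    {"claw": 0.9, "tx": 0, "ty": 0, "tz": 0, "ax": 0, "ay": 0, "az": 0},
    {"claw": 0.9, "tx": 0, "ty": 0, "tz": 0, "ax": 0, "ay": 0, "az": 0},
    {"claw": 0.9, "tx": 0, "ty": 0, "tz": 0, "ax": 0, "ay": 0, "az": 0},
  ],
  squeeze=50,
)

```text
clock: 17.47
tcp_pos: [0.4555, -0.0054, 0.207]
orientation: [-3.142, 0.0, -0.004]
contact_force: [-1.0, 0.1, 5.6]
grip_width: 0.0227
gripper_force: 48.8
```

arm_command(
  plan=[
    {"claw": 0.9, "tx": 0, "ty": 0, "tz": 0, "ax": 0, "ay": 0, "az": 0},
    {"claw": 0.9, "tx": 0, "ty": 0, "tz": 0, "ax": 0, "ay": 0, "az": 0},
    {"claw": 0.9, "tx": 0, "ty": 0, "tz": 0, "ax": 0, "ay": 0, "az": 0},
    {"claw": 0.9, "tx": 0, "ty": 0, "tz": 0, "ax": 0, "ay": 0, "az": 0},
    {"claw": 0.9, "tx": 0, "ty": 0, "tz": -0.01, "ax": 0, "ay": 0, "az": 0},
    {"claw": 0.9, "tx": 0, "ty": 0, "tz": -0.02, "ax": 0, "ay": 0, "az": 0},
    {"claw": 0.9, "tx": 0, "ty": 0, "tz": -0.025, "ax": 0, "ay": 0, "az": 0},
    {"claw": 0.9, "tx": 0, "ty": 0, "tz": -0.025, "ax": 0, "ay": 0, "az": 0},
    {"claw": 0.9, "tx": 0, "ty": 0, "tz": -0.02, "ax": 0, "ay": 0, "az": 0},
    {"claw": 0.9, "tx": 0, "ty": 0, "tz": 0, "ax": 0, "ay": 0, "az": 0},
  ],
)

```text
clock: 18.3
tcp_pos: [0.456, -0.0054, 0.3099]
orientation: [3.141, -0.001, 0.011]
contact_force: [0.6, 0.1, -1.4]
grip_width: 0.0227
gripper_force: 49.3
```

arm_command(
  plan=[
    {"claw": 0.9, "tx": 0.031, "ty": 0.0063, "tz": 0, "ax": 0, "ay": 0, "az": 0},
    {"claw": 0.9, "tx": 0.031, "ty": 0.0063, "tz": 0, "ax": 0, "ay": 0, "az": 0},
    {"claw": 0.9, "tx": 0.031, "ty": 0.0063, "tz": 0, "ax": 0, "ay": 0, "az": 0},
    {"claw": 0.9, "tx": 0.031, "ty": 0.0063, "tz": 0, "ax": 0, "ay": 0, "az": 0},
    {"claw": 0.9, "tx": 0.031, "ty": 0.0063, "tz": 0, "ax": 0, "ay": 0, "az": 0},
    {"claw": 0.9, "tx": 0.031, "ty": 0.0063, "tz": 0, "ax": 0, "ay": 0, "az": 0},
    {"claw": 0.9, "tx": 0, "ty": 0, "tz": 0.02, "ax": 0, "ay": 0, "az": 0},
    {"claw": 0.9, "tx": 0, "ty": 0, "tz": 0.02, "ax": 0, "ay": 0, "az": 0},
    {"claw": 0.9, "tx": 0, "ty": 0, "tz": 0.01, "ax": 0, "ay": 0, "az": 0},
    {"claw": 0.9, "tx": 0, "ty": 0, "tz": 0, "ax": 0, "ay": 0, "az": 0},
  ],
)

```text
clock: 19.13
tcp_pos: [0.6391, -0.0435, 0.2523]
orientation: [-3.141, -0.0, 0.01]
contact_force: [0.2, -0.4, -3.1]
grip_width: 0.0229
gripper_force: 49.2
```

```bash
python3 - <<'E'
from h import *
go(.644,-.043); s=r.get_obs(); print(s['gripper_force'])
C,_=shot('wrist','w8.png'); print([(t,find('tip_of',t,'wrist',C)) for t in ('holder_a','square_tray')])
E
```

```text
tcp [ 0.6391 -0.0435  0.2523] yaw 0.0 j [ 0.23  0.62 -0.35  1.74  0.27  0.84 -1.82] shift [ 0.0049 -0.0005 -0.    ]
49.22352433204651
[('holder_a', [(0.83, [0.636, 0.026, 0.001]), (0.57, [0.634, -0.045, 0.046])]), ('square_tray', [(0.8, [0.645, -0.011, -0.002]), (0.38, [0.634, -0.045, 0.047])])]
```

View pics/w8.png

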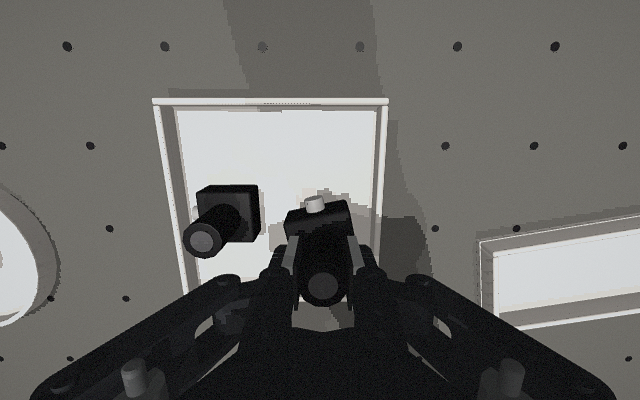

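The first holder stands upright in the tray at (228,215). The second hangs clear of it and of the right wall (375,200), so I set it down.

arm_command(
  plan=[
    {"claw": 0.9, "tx": 0.003, "ty": 0, "tz": 0.01, "ax": 0, "ay": 0, "az": 0},
    {"claw": 0.9, "tx": 0, "ty": 0, "tz": 0.015, "ax": 0, "ay": 0, "az": 0},
    {"claw": 0.9, "tx": 0, "ty": 0, "tz": 0.008, "ax": 0, "ay": 0, "az": 0},
    {"claw": 0.9, "tx": 0, "ty": 0, "tz": 0.004, "ax": 0, "ay": 0, "az": 0},
    {"claw": 0.9, "tx": 0, "ty": 0, "tz": 0.002, "ax": 0, "ay": 0, "az": 0},
    {"claw": 0.9, "tx": 0, "ty": 0, "tz": 0.001, "ax": 0, "ay": 0, "az": 0},
    {"claw": 0.9, "tx": 0, "ty": 0, "tz": 0, "ax": 0, "ay": 0, "az": 0},
    {"claw": 0.9, "tx": 0, "ty": 0, "tz": 0, "ax": 0, "ay": 0, "az": 0},
    {"claw": 0.9, "tx": 0, "ty": 0, "tz": 0, "ax": 0, "ay": 0, "az": 0},
    {"claw": 0.9, "tx": 0, "ty": 0, "tz": 0, "ax": 0, "ay": 0, "az": 0},
  ],
)

```text
clock: 20.12
tcp_pos: [0.644, -0.0434, 0.2162]
orientation: [3.142, -0.0, 0.001]
contact_force: [0.1, -0.3, -2.5]
grip_width: 0.0226
gripper_force: 49.3
```

arm_command(
  plan=[
    {"claw": 0.9, "tx": 0, "ty": 0, "tz": 0.002, "ax": 0, "ay": 0, "az": 0},
    {"claw": 0.9, "tx": 0, "ty": 0, "tz": 0.002, "ax": 0, "ay": 0, "az": 0},
    {"claw": 0.9, "tx": 0, "ty": 0, "tz": 0.001, "ax": 0, "ay": 0, "az": 0},
    {"claw": 0.9, "tx": 0, "ty": 0, "tz": 0, "ax": 0, "ay": 0, "az": 0},
    {"claw": 0.9, "tx": 0, "ty": 0, "tz": 0, "ax": 0, "ay": 0, "az": 0},
    {"claw": 0.9, "tx": 0, "ty": 0, "tz": 0, "ax": 0, "ay": 0, "az": 0},
    {"claw": 0.9, "tx": 0, "ty": 0, "tz": 0, "ax": 0, "ay": 0, "az": 0},
    {"claw": 0.9, "tx": 0, "ty": 0, "tz": 0, "ax": 0, "ay": 0, "az": 0},
    {"claw": 0.9, "tx": 0, "ty": 0, "tz": 0, "ax": 0, "ay": 0, "az": 0},
    {"claw": 0.9, "tx": 0, "ty": 0, "tz": 0, "ax": 0, "ay": 0, "az": 0},
  ],
)

```text
clock: 20.95
tcp_pos: [0.6441, -0.0432, 0.2121]
orientation: [3.141, -0.0, 0.001]
contact_force: [-4.3, 0.1, 9.3]
grip_width: 0.0229
gripper_force: 50.5
```

arm_command(
  plan=[
    {"claw": 0.5, "tx": 0, "ty": 0, "tz": 0, "ax": 0, "ay": 0, "az": 0},
    {"claw": 0.4, "tx": 0, "ty": 0, "tz": 0, "ax": 0, "ay": 0, "az": 0},
    {"claw": 0.4, "tx": 0, "ty": 0, "tz": 0, "ax": 0, "ay": 0, "az": 0},
    {"claw": 0.4, "tx": 0, "ty": 0, "tz": 0, "ax": 0, "ay": 0, "az": 0},
    {"claw": 0.4, "tx": 0, "ty": 0, "tz": -0.015, "ax": 0, "ay": 0, "az": 0},
    {"claw": 0.4, "tx": 0, "ty": 0, "tz": -0.025, "ax": 0, "ay": 0, "az": 0},
    {"claw": 0.3, "tx": 0, "ty": 0, "tz": -0.025, "ax": 0, "ay": 0, "az": 0},
    {"claw": 0.3, "tx": 0, "ty": 0, "tz": -0.025, "ax": 0, "ay": 0, "az": 0},
    {"claw": 0.3, "tx": -0.03, "ty": 0.012, "tz": 0, "ax": 0, "ay": 0, "az": 0},
    {"claw": 0.3, "tx": -0.03, "ty": 0.012, "tz": 0, "ax": 0, "ay": 0, "az": 0},
  ],
)

```text
clock: 21.78
tcp_pos: [0.5849, -0.0663, 0.3038]
orientation: [-3.141, -0.003, -0.01]
contact_force: [-0.5, -0.2, -0.2]
grip_width: 0.0597
gripper_force: 0.0
```

arm_command(
  plan=[
    {"claw": 0.3, "tx": -0.03, "ty": 0.012, "tz": 0, "ax": 0, "ay": 0, "az": 0},
    {"claw": 0.3, "tx": -0.03, "ty": 0.012, "tz": 0, "ax": 0, "ay": 0, "az": 0},
    {"claw": 0.3, "tx": -0.03, "ty": 0.012, "tz": 0, "ax": 0, "ay": 0, "az": 0},
    {"claw": 0.3, "tx": -0.03, "ty": 0.012, "tz": 0, "ax": 0, "ay": 0, "az": 0},
    {"claw": 0.3, "tx": -0.03, "ty": 0.012, "tz": 0, "ax": 0, "ay": 0, "az": 0},
    {"claw": 0.3, "tx": -0.02, "ty": 0.01, "tz": 0, "ax": 0, "ay": 0, "az": 0},
    {"claw": 0.3, "tx": 0, "ty": 0, "tz": 0, "ax": 0, "ay": 0, "az": 0},
    {"claw": 0.3, "tx": 0, "ty": 0, "tz": 0, "ax": 0, "ay": 0, "az": 0},
    {"claw": 0.3, "tx": 0, "ty": 0, "tz": 0, "ax": 0, "ay": 0, "az": 0},
    {"claw": 0.3, "tx": 0, "ty": 0, "tz": 0, "ax": 0, "ay": 0, "az": 0},
  ],
)

```text
clock: 22.62
tcp_pos: [0.4151, -0.1368, 0.3014]
orientation: [-3.142, -0.002, -0.003]
contact_force: [-0.1, -0.2, -0.1]
grip_width: 0.0599
gripper_force: 0.0
```

```bash
python3 - <<'E'
from h import *
go(.410,-.137)
C,_=shot('wrist','w9.png'); print([(t,find('tip_of',t,'wrist',C),find('boxes_of',t,'wrist',C)) for t in ('post_a','long_tray','holder_a')])
print(uv('wrist',[.410,-.137,.064],C))
E
```

```text
tcp [ 0.4151 -0.1368  0.3014] yaw 0.1 j [ 0.53  0.26 -0.4   2.18  0.15  0.73 -1.54] shift [-0.0051  0.0002 -0.    ]
[('post_a', [(0.79, [0.379, -0.257, -0.0]), (0.62, [0.408, -0.139, 0.0])], [(0.96, [0.379, -0.251, 0.047]), (0.91, [0.415, -0.137, 0.066])]), ('long_tray', [], [(0.65, [0.568, -0.262, 0.007]), (0.41, [0.562, -0.008, 0.006])]), ('holder_a', [], [])]
[321.9 221. ]
```

View pics/w9.png

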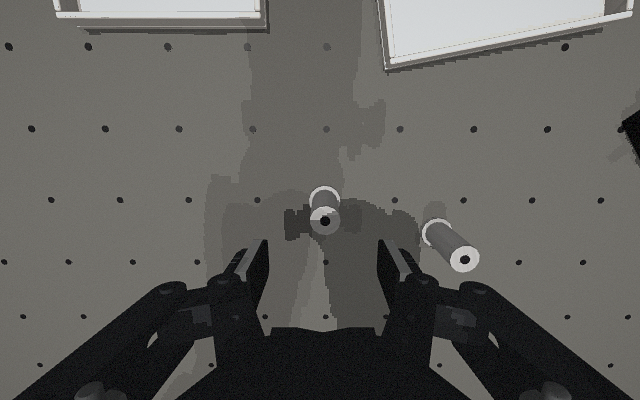

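The first post's top is at (324,221) and the second's at (465,259). I descend and grip the first shaft.

arm_command(
  plan=[
    {"claw": 0.3, "tx": -0.005, "ty": 0.001, "tz": 0.012, "ax": 0, "ay": 0, "az": 0},
    {"claw": 0.3, "tx": 0, "ty": 0, "tz": 0.025, "ax": 0, "ay": 0, "az": 0},
    {"claw": 0.3, "tx": 0, "ty": 0, "tz": 0.025, "ax": 0, "ay": 0, "az": 0},
    {"claw": 0.3, "tx": 0, "ty": 0, "tz": 0.025, "ax": 0, "ay": 0, "az": 0},
    {"claw": 0.3, "tx": 0, "ty": 0, "tz": 0.014, "ax": 0, "ay": 0, "az": 0},
    {"claw": 0.5, "tx": 0, "ty": 0, "tz": 0, "ax": 0, "ay": 0, "az": 0},
    {"claw": 0.6, "tx": 0, "ty": 0, "tz": 0, "ax": 0, "ay": 0, "az": 0},
    {"claw": 0.9, "tx": 0, "ty": 0, "tz": 0, "ax": 0, "ay": 0, "az": 0},
    {"claw": 0.9, "tx": 0, "ty": 0, "tz": 0, "ax": 0, "ay": 0, "az": 0},
    {"claw": 0.9, "tx": 0, "ty": 0, "tz": 0, "ax": 0, "ay": 0, "az": 0},
  ],
  squeeze=70,
)

```text
clock: 23.8
tcp_pos: [0.4091, -0.1385, 0.2006]
orientation: [3.141, -0.001, 0.003]
contact_force: [0.4, -0.1, -0.2]
grip_width: 0.0234
gripper_force: 68.6
```

arm_command(
  plan=[
    {"claw": 0.9, "tx": 0, "ty": 0, "tz": 0, "ax": 0, "ay": 0, "az": 0},
    {"claw": 0.9, "tx": 0, "ty": 0, "tz": 0, "ax": 0, "ay": 0, "az": 0},
    {"claw": 0.9, "tx": 0, "ty": 0, "tz": 0, "ax": 0, "ay": 0, "az": 0},
    {"claw": 0.9, "tx": 0, "ty": 0, "tz": 0, "ax": 0, "ay": 0, "az": 0},
    {"claw": 0.9, "tx": 0, "ty": 0, "tz": -0.01, "ax": 0, "ay": 0, "az": 0},
    {"claw": 0.9, "tx": 0, "ty": 0, "tz": -0.02, "ax": 0, "ay": 0, "az": 0},
    {"claw": 0.9, "tx": 0, "ty": 0, "tz": -0.025, "ax": 0, "ay": 0, "az": 0},
    {"claw": 0.9, "tx": 0, "ty": 0, "tz": -0.025, "ax": 0, "ay": 0, "az": 0},
    {"claw": 0.9, "tx": 0, "ty": 0, "tz": -0.02, "ax": 0, "ay": 0, "az": 0},
    {"claw": 0.9, "tx": 0, "ty": 0, "tz": 0, "ax": 0, "ay": 0, "az": 0},
  ],
)

```text
clock: 24.63
tcp_pos: [0.4099, -0.1385, 0.3036]
orientation: [3.139, -0.0, 0.01]
contact_force: [-0.2, -0.4, -2.2]
grip_width: 0.0238
gripper_force: 68.7
```

arm_command(
  plan=[
    {"claw": 0.9, "tx": 0.028, "ty": 0.016, "tz": 0, "ax": 0, "ay": 0, "az": 0},
    {"claw": 0.9, "tx": 0.028, "ty": 0.016, "tz": 0, "ax": 0, "ay": 0, "az": 0},
    {"claw": 0.9, "tx": 0.028, "ty": 0.016, "tz": 0, "ax": 0, "ay": 0, "az": 0},
    {"claw": 0.9, "tx": 0.028, "ty": 0.016, "tz": 0, "ax": 0, "ay": 0, "az": 0},
    {"claw": 0.9, "tx": 0.028, "ty": 0.016, "tz": 0, "ax": 0, "ay": 0, "az": 0},
    {"claw": 0.9, "tx": 0.028, "ty": 0.016, "tz": 0, "ax": 0, "ay": 0, "az": 0},
    {"claw": 0.9, "tx": 0, "ty": 0, "tz": 0.025, "ax": 0, "ay": 0, "az": 0},
    {"claw": 0.9, "tx": 0, "ty": 0, "tz": 0.02, "ax": 0, "ay": 0, "az": 0},
    {"claw": 0.9, "tx": 0, "ty": 0, "tz": 0, "ax": 0, "ay": 0, "az": 0},
    {"claw": 0.9, "tx": 0, "ty": 0, "tz": 0, "ax": 0, "ay": 0, "az": 0},
  ],
)

```text
clock: 25.47
tcp_pos: [0.5758, -0.234, 0.2531]
orientation: [-3.14, -0.0, 0.007]
contact_force: [0.7, 0.1, -2.5]
grip_width: 0.0239
gripper_force: 68.8
```

```bash
python3 - <<'E'
from h import *
go(.579,-.234); s=r.get_obs(); print(s['gripper_force'])
C,_=shot('wrist','w10.png'); print([(t,find('tip_of',t,'wrist',C)) for t in ('post_a','long_tray','holder_a','iris')])
E
```

```text
tcp [ 0.5758 -0.234   0.2531] yaw 0.0 j [ 0.53  0.59 -0.33  1.79  0.25  0.81 -1.49] shift [ 0.0032  0.     -0.    ]
68.80594968795776
[('post_a', [(0.77, [0.572, -0.237, 0.056])]), ('long_tray', [(0.6, [0.593, -0.275, 0.003])]), ('holder_a', [(0.64, [0.642, -0.042, 0.008])]), ('iris', [(0.64, [0.483, -0.446, -0.002])])]
```

View pics/w10.png

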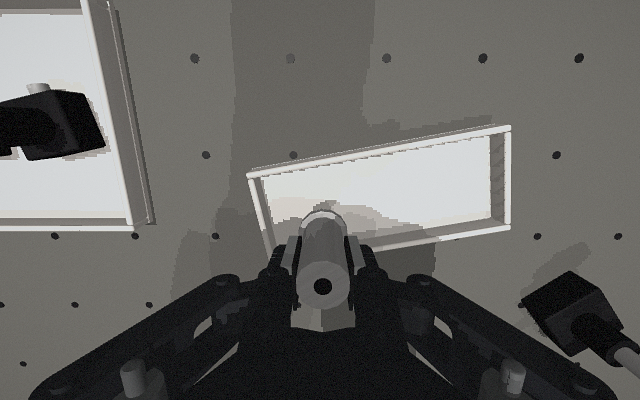

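The post is held upright over the left end of the long tray. The tray's rim corners are at (248,175), (510,127) and (511,229), and I check its centre from those.

```bash
python3 - <<'E'
from h import *
a,b,c=[ray('wrist',u,v,.025) for u,v in ((248,175),(510,127),(511,229))]
print(a,b,c,(a+c)/2,np.linalg.norm(a-b),np.linalg.norm(b-c))
E
```

```text
[ 0.6104 -0.1804] [ 0.6444 -0.3672] [ 0.5676 -0.3822] [ 0.589  -0.2813] 0.18986900747620714 0.07825113417708394
```

arm_command(
  plan=[
    {"claw": 0.9, "tx": 0.005, "ty": 0.003, "tz": 0.01, "ax": 0, "ay": 0, "az": 0},
    {"claw": 0.9, "tx": 0, "ty": 0, "tz": 0.015, "ax": 0, "ay": 0, "az": 0},
    {"claw": 0.9, "tx": 0, "ty": 0, "tz": 0.012, "ax": 0, "ay": 0, "az": 0},
    {"claw": 0.9, "tx": 0, "ty": 0, "tz": 0.006, "ax": 0, "ay": 0, "az": 0},
    {"claw": 0.9, "tx": 0, "ty": 0, "tz": 0.002, "ax": 0, "ay": 0, "az": 0},
    {"claw": 0.9, "tx": 0, "ty": 0, "tz": 0.002, "ax": 0, "ay": 0, "az": 0},
    {"claw": 0.9, "tx": 0, "ty": 0, "tz": 0, "ax": 0, "ay": 0, "az": 0},
    {"claw": 0.9, "tx": 0, "ty": 0, "tz": 0, "ax": 0, "ay": 0, "az": 0},
    {"claw": 0.9, "tx": 0, "ty": 0, "tz": 0, "ax": 0, "ay": 0, "az": 0},
    {"claw": 0.9, "tx": 0, "ty": 0, "tz": 0, "ax": 0, "ay": 0, "az": 0},
  ],
)

```text
clock: 26.55
tcp_pos: [0.5821, -0.2374, 0.2082]
orientation: [3.141, -0.0, 0.001]
contact_force: [-0.0, 0.8, -2.7]
grip_width: 0.0233
gripper_force: 68.8
```

arm_command(
  plan=[
    {"claw": 0.9, "tx": 0, "ty": 0, "tz": 0.0015, "ax": 0, "ay": 0, "az": 0},
    {"claw": 0.9, "tx": 0, "ty": 0, "tz": 0.0015, "ax": 0, "ay": 0, "az": 0},
    {"claw": 0.9, "tx": 0, "ty": 0, "tz": 0, "ax": 0, "ay": 0, "az": 0},
    {"claw": 0.9, "tx": 0, "ty": 0, "tz": 0, "ax": 0, "ay": 0, "az": 0},
    {"claw": 0.9, "tx": 0, "ty": 0, "tz": 0, "ax": 0, "ay": 0, "az": 0},
    {"claw": 0.9, "tx": 0, "ty": 0, "tz": 0, "ax": 0, "ay": 0, "az": 0},
    {"claw": 0.9, "tx": 0, "ty": 0, "tz": 0, "ax": 0, "ay": 0, "az": 0},
    {"claw": 0.9, "tx": 0, "ty": 0, "tz": 0, "ax": 0, "ay": 0, "az": 0},
    {"claw": 0.9, "tx": 0, "ty": 0, "tz": 0, "ax": 0, "ay": 0, "az": 0},
    {"claw": 0.9, "tx": 0, "ty": 0, "tz": 0, "ax": 0, "ay": 0, "az": 0},
  ],
)

```text
clock: 27.38
tcp_pos: [0.5821, -0.2374, 0.2056]
orientation: [3.141, -0.0, 0.001]
contact_force: [-1.5, 1.4, 4.9]
grip_width: 0.0233
gripper_force: 69.8
```

arm_command(
  plan=[
    {"claw": 0.5, "tx": 0, "ty": 0, "tz": 0, "ax": 0, "ay": 0, "az": 0},
    {"claw": 0.45, "tx": 0, "ty": 0, "tz": 0, "ax": 0, "ay": 0, "az": 0},
    {"claw": 0.45, "tx": 0, "ty": 0, "tz": 0, "ax": 0, "ay": 0, "az": 0},
    {"claw": 0.45, "tx": 0, "ty": 0, "tz": 0, "ax": 0, "ay": 0, "az": 0},
    {"claw": 0.45, "tx": 0, "ty": 0, "tz": -0.015, "ax": 0, "ay": 0, "az": 0},
    {"claw": 0.45, "tx": 0, "ty": 0, "tz": -0.025, "ax": 0, "ay": 0, "az": 0},
    {"claw": 0.3, "tx": 0, "ty": 0, "tz": -0.03, "ax": 0, "ay": 0, "az": 0},
    {"claw": 0.3, "tx": 0, "ty": 0, "tz": -0.03, "ax": 0, "ay": 0, "az": 0},
    {"claw": 0.3, "tx": -0.025, "ty": 0.002, "tz": 0, "ax": 0, "ay": 0, "az": 0},
    {"claw": 0.3, "tx": -0.025, "ty": 0.002, "tz": 0, "ax": 0, "ay": 0, "az": 0},
  ],
)

```text
clock: 28.22
tcp_pos: [0.5331, -0.2409, 0.307]
orientation: [3.14, 0.002, 0.009]
contact_force: [-0.1, 0.4, -0.6]
grip_width: 0.0598
gripper_force: 0.0
```

arm_command(
  plan=[
    {"claw": 0.3, "tx": -0.025, "ty": 0.002, "tz": 0, "ax": 0, "ay": 0, "az": 0},
    {"claw": 0.3, "tx": -0.025, "ty": 0.002, "tz": 0, "ax": 0, "ay": 0, "az": 0},
    {"claw": 0.3, "tx": -0.025, "ty": 0.002, "tz": 0, "ax": 0, "ay": 0, "az": 0},
    {"claw": 0.3, "tx": -0.025, "ty": 0.002, "tz": 0, "ax": 0, "ay": 0, "az": 0},
    {"claw": 0.3, "tx": -0.025, "ty": 0.002, "tz": 0, "ax": 0, "ay": 0, "az": 0},
    {"claw": 0.3, "tx": -0.025, "ty": 0.002, "tz": 0, "ax": 0, "ay": 0, "az": 0},
    {"claw": 0.3, "tx": 0, "ty": 0, "tz": 0, "ax": 0, "ay": 0, "az": 0},
    {"claw": 0.3, "tx": 0, "ty": 0, "tz": 0, "ax": 0, "ay": 0, "az": 0},
    {"claw": 0.3, "tx": 0, "ty": 0, "tz": 0, "ax": 0, "ay": 0, "az": 0},
    {"claw": 0.3, "tx": 0, "ty": 0, "tz": 0, "ax": 0, "ay": 0, "az": 0},
  ],
)

```text
clock: 29.05
tcp_pos: [0.383, -0.2532, 0.305]
orientation: [3.141, 0.002, 0.002]
contact_force: [-0.5, 0.9, 0.3]
grip_width: 0.06
gripper_force: 0.0
```

```bash
python3 - <<'E'
from h import *
go(.379,-.253)
C,_=shot('wrist','w11.png'); print([(t,find('tip_of',t,'wrist',C),find('boxes_of',t,'wrist',C)) for t in ('post_a','long_tray')])
print(uv('wrist',[.379,-.253,.064],C))
E
```

```text
tcp [ 0.383  -0.2532  0.305 ] yaw 0.1 j [ 0.77  0.28 -0.37  2.13  0.15  0.75 -1.27] shift [-0.004  -0.0002 -0.    ]
[('post_a', [(0.6, [0.377, -0.258, -0.001])], [(0.8, [0.383, -0.256, 0.064]), (0.26, [0.483, -0.439, 0.026])]), ('long_tray', [], [(0.56, [0.546, -0.223, 0.018])])]
[321.3 218.1]
```

View pics/w11.png

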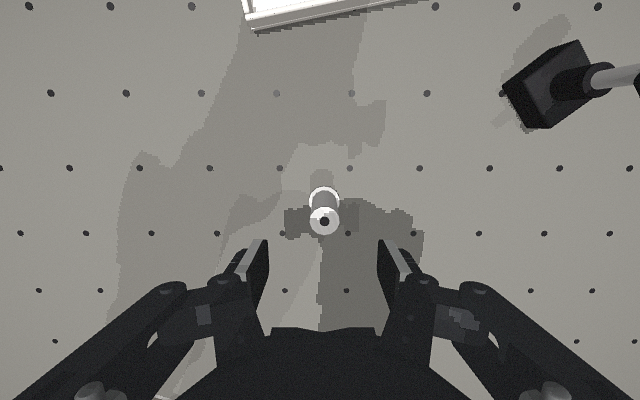

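The second post's top is at (324,221), centred between the fingers. I descend and grip.

arm_command(
  plan=[
    {"claw": 0.3, "tx": -0.006, "ty": 0.0015, "tz": 0.014, "ax": 0, "ay": 0, "az": 0},
    {"claw": 0.3, "tx": 0, "ty": 0, "tz": 0.025, "ax": 0, "ay": 0, "az": 0},
    {"claw": 0.3, "tx": 0, "ty": 0, "tz": 0.025, "ax": 0, "ay": 0, "az": 0},
    {"claw": 0.3, "tx": 0, "ty": 0, "tz": 0.025, "ax": 0, "ay": 0, "az": 0},
    {"claw": 0.3, "tx": 0, "ty": 0, "tz": 0.015, "ax": 0, "ay": 0, "az": 0},
    {"claw": 0.5, "tx": 0, "ty": 0, "tz": 0, "ax": 0, "ay": 0, "az": 0},
    {"claw": 0.6, "tx": 0, "ty": 0, "tz": 0, "ax": 0, "ay": 0, "az": 0},
    {"claw": 0.9, "tx": 0, "ty": 0, "tz": 0, "ax": 0, "ay": 0, "az": 0},
    {"claw": 0.9, "tx": 0, "ty": 0, "tz": 0, "ax": 0, "ay": 0, "az": 0},
    {"claw": 0.9, "tx": 0, "ty": 0, "tz": 0, "ax": 0, "ay": 0, "az": 0},
  ],
  squeeze=70,
)

```text
clock: 30.13
tcp_pos: [0.3761, -0.255, 0.2016]
orientation: [3.141, -0.0, 0.002]
contact_force: [-0.1, 0.1, -0.2]
grip_width: 0.0234
gripper_force: 68.6
```

arm_command(
  plan=[
    {"claw": 0.9, "tx": 0, "ty": 0, "tz": 0, "ax": 0, "ay": 0, "az": 0},
    {"claw": 0.9, "tx": 0, "ty": 0, "tz": 0, "ax": 0, "ay": 0, "az": 0},
    {"claw": 0.9, "tx": 0, "ty": 0, "tz": 0, "ax": 0, "ay": 0, "az": 0},
    {"claw": 0.9, "tx": 0, "ty": 0, "tz": 0, "ax": 0, "ay": 0, "az": 0},
    {"claw": 0.9, "tx": 0, "ty": 0, "tz": -0.01, "ax": 0, "ay": 0, "az": 0},
    {"claw": 0.9, "tx": 0, "ty": 0, "tz": -0.02, "ax": 0, "ay": 0, "az": 0},
    {"claw": 0.9, "tx": 0, "ty": 0, "tz": -0.025, "ax": 0, "ay": 0, "az": 0},
    {"claw": 0.9, "tx": 0, "ty": 0, "tz": -0.025, "ax": 0, "ay": 0, "az": 0},
    {"claw": 0.9, "tx": 0, "ty": 0, "tz": -0.02, "ax": 0, "ay": 0, "az": 0},
    {"claw": 0.9, "tx": 0, "ty": 0, "tz": 0, "ax": 0, "ay": 0, "az": 0},
  ],
)

```text
clock: 30.97
tcp_pos: [0.3769, -0.2553, 0.3047]
orientation: [3.138, -0.001, 0.009]
contact_force: [-0.2, 0.2, -3.4]
grip_width: 0.0234
gripper_force: 68.8
```

arm_command(
  plan=[
    {"claw": 0.9, "tx": 0.0315, "ty": 0.01, "tz": 0, "ax": 0, "ay": 0, "az": 0},
    {"claw": 0.9, "tx": 0.0315, "ty": 0.01, "tz": 0, "ax": 0, "ay": 0, "az": 0},
    {"claw": 0.9, "tx": 0.0315, "ty": 0.01, "tz": 0, "ax": 0, "ay": 0, "az": 0},
    {"claw": 0.9, "tx": 0.0315, "ty": 0.01, "tz": 0, "ax": 0, "ay": 0, "az": 0},
    {"claw": 0.9, "tx": 0.0315, "ty": 0.01, "tz": 0, "ax": 0, "ay": 0, "az": 0},
    {"claw": 0.9, "tx": 0.0315, "ty": 0.01, "tz": 0, "ax": 0, "ay": 0, "az": 0},
    {"claw": 0.9, "tx": 0.0315, "ty": 0.01, "tz": 0, "ax": 0, "ay": 0, "az": 0},
    {"claw": 0.9, "tx": 0, "ty": 0, "tz": 0.02, "ax": 0, "ay": 0, "az": 0},
    {"claw": 0.9, "tx": 0, "ty": 0, "tz": 0.02, "ax": 0, "ay": 0, "az": 0},
    {"claw": 0.9, "tx": 0, "ty": 0, "tz": 0, "ax": 0, "ay": 0, "az": 0},
  ],
)

```text
clock: 31.8
tcp_pos: [0.5945, -0.324, 0.2552]
orientation: [-3.138, -0.001, 0.013]
contact_force: [-2.4, 1.0, -3.8]
grip_width: 0.023
gripper_force: 68.9
```

```bash
python3 - <<'E'
from h import *
go(.597,-.325); s=r.get_obs(); print(s['gripper_force'])
C,_=shot('wrist','w12.png'); print([(t,find('tip_of',t,'wrist',C)) for t in ('post_a','long_tray','iris')])
E
```

```text
tcp [ 0.5945 -0.324   0.2552] yaw 0.0 j [ 0.62  0.66 -0.31  1.64  0.24  0.89 -1.35] shift [ 0.0025  0.001  -0.    ]
68.86607050895691
[('post_a', [(0.76, [0.579, -0.238, 0.008]), (0.76, [0.595, -0.324, 0.051])]), ('long_tray', [(0.95, [0.589, -0.277, 0.001])]), ('iris', [(0.53, [0.483, -0.447, 0.0])])]
```

View pics/w12.png

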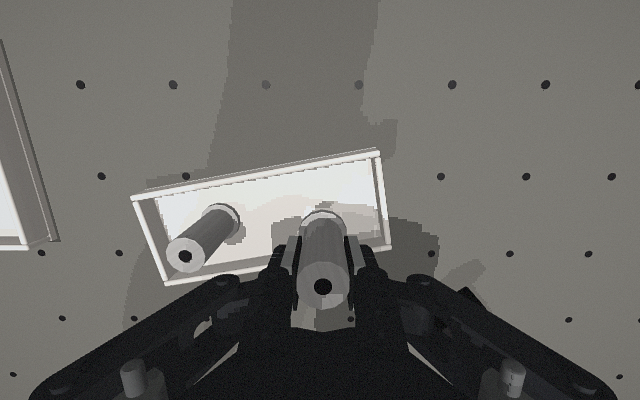

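The first post stands in the tray at (205,230). The second hangs over the right end at (322,225), clear of the wall, so I lower it.

arm_command(
  plan=[
    {"claw": 0.9, "tx": 0.001, "ty": 0, "tz": 0.01, "ax": 0, "ay": 0, "az": 0},
    {"claw": 0.9, "tx": 0, "ty": 0, "tz": 0.015, "ax": 0, "ay": 0, "az": 0},
    {"claw": 0.9, "tx": 0, "ty": 0, "tz": 0.012, "ax": 0, "ay": 0, "az": 0},
    {"claw": 0.9, "tx": 0, "ty": 0, "tz": 0.006, "ax": 0, "ay": 0, "az": 0},
    {"claw": 0.9, "tx": 0, "ty": 0, "tz": 0.003, "ax": 0, "ay": 0, "az": 0},
    {"claw": 0.9, "tx": 0, "ty": 0, "tz": 0.002, "ax": 0, "ay": 0, "az": 0},
    {"claw": 0.9, "tx": 0, "ty": 0, "tz": 0, "ax": 0, "ay": 0, "az": 0},
    {"claw": 0.9, "tx": 0, "ty": 0, "tz": 0, "ax": 0, "ay": 0, "az": 0},
    {"claw": 0.9, "tx": 0, "ty": 0, "tz": 0, "ax": 0, "ay": 0, "az": 0},
    {"claw": 0.9, "tx": 0, "ty": 0, "tz": 0, "ax": 0, "ay": 0, "az": 0},
  ],
)

```text
clock: 32.83
tcp_pos: [0.5976, -0.3249, 0.2133]
orientation: [3.141, -0.0, 0.001]
contact_force: [-0.5, 0.4, -2.3]
grip_width: 0.0228
gripper_force: 68.9
```

arm_command(
  plan=[
    {"claw": 0.9, "tx": 0, "ty": 0, "tz": 0.003, "ax": 0, "ay": 0, "az": 0},
    {"claw": 0.9, "tx": 0, "ty": 0, "tz": 0.002, "ax": 0, "ay": 0, "az": 0},
    {"claw": 0.9, "tx": 0, "ty": 0, "tz": 0.001, "ax": 0, "ay": 0, "az": 0},
    {"claw": 0.9, "tx": 0, "ty": 0, "tz": 0.001, "ax": 0, "ay": 0, "az": 0},
    {"claw": 0.9, "tx": 0, "ty": 0, "tz": 0, "ax": 0, "ay": 0, "az": 0},
    {"claw": 0.9, "tx": 0, "ty": 0, "tz": 0, "ax": 0, "ay": 0, "az": 0},
    {"claw": 0.9, "tx": 0, "ty": 0, "tz": 0, "ax": 0, "ay": 0, "az": 0},
    {"claw": 0.9, "tx": 0, "ty": 0, "tz": 0, "ax": 0, "ay": 0, "az": 0},
    {"claw": 0.9, "tx": 0, "ty": 0, "tz": 0, "ax": 0, "ay": 0, "az": 0},
    {"claw": 0.9, "tx": 0, "ty": 0, "tz": 0, "ax": 0, "ay": 0, "az": 0},
  ],
)

```text
clock: 33.67
tcp_pos: [0.5973, -0.3248, 0.2067]
orientation: [3.141, -0.0, -0.0]
contact_force: [-2.5, 1.6, 6.7]
grip_width: 0.0235
gripper_force: 69.8
```

arm_command(
  plan=[
    {"claw": 0.5, "tx": 0, "ty": 0, "tz": 0, "ax": 0, "ay": 0, "az": 0},
    {"claw": 0.45, "tx": 0, "ty": 0, "tz": 0, "ax": 0, "ay": 0, "az": 0},
    {"claw": 0.45, "tx": 0, "ty": 0, "tz": 0, "ax": 0, "ay": 0, "az": 0},
    {"claw": 0.45, "tx": 0, "ty": 0, "tz": 0, "ax": 0, "ay": 0, "az": 0},
    {"claw": 0.45, "tx": 0, "ty": 0, "tz": -0.015, "ax": 0, "ay": 0, "az": 0},
    {"claw": 0.45, "tx": 0, "ty": 0, "tz": -0.025, "ax": 0, "ay": 0, "az": 0},
    {"claw": 0.45, "tx": 0, "ty": 0, "tz": -0.03, "ax": 0, "ay": 0, "az": 0},
    {"claw": 0.45, "tx": 0, "ty": 0, "tz": -0.03, "ax": 0, "ay": 0, "az": 0},
    {"claw": 0.45, "tx": -0.03, "ty": -0.03, "tz": 0, "ax": 0, "ay": 0, "az": 0},
    {"claw": 0.45, "tx": -0.03, "ty": -0.03, "tz": 0, "ax": 0, "ay": 0, "az": 0},
  ],
)

```text
clock: 34.5
tcp_pos: [0.5395, -0.2668, 0.3093]
orientation: [3.139, -0.004, 0.011]
contact_force: [-0.4, 0.5, -0.4]
grip_width: 0.047
gripper_force: 0.0
```

arm_command(
  plan=[
    {"claw": 0.45, "tx": -0.03, "ty": -0.02, "tz": 0, "ax": 0, "ay": 0, "az": 0},
    {"claw": 0.45, "tx": -0.03, "ty": -0.02, "tz": 0, "ax": 0, "ay": 0, "az": 0},
    {"claw": 0.45, "tx": 0, "ty": 0, "tz": 0, "ax": 0, "ay": 0, "az": 0},
    {"claw": 0.45, "tx": 0, "ty": 0, "tz": 0, "ax": 0, "ay": 0, "az": 0},
    {"claw": 0.45, "tx": 0, "ty": 0, "tz": 0, "ax": 0, "ay": 0, "az": 0},
    {"claw": 0.45, "tx": 0, "ty": 0, "tz": 0, "ax": 0, "ay": 0, "az": 0},
    {"claw": 0.45, "tx": 0, "ty": 0, "tz": 0, "ax": 0, "ay": 0, "az": 0},
    {"claw": 0.45, "tx": 0, "ty": 0, "tz": 0, "ax": 0, "ay": 0, "az": 0},
    {"claw": 0.45, "tx": 0, "ty": 0, "tz": 0, "ax": 0, "ay": 0, "az": 0},
    {"claw": 0.45, "tx": 0, "ty": 0, "tz": 0, "ax": 0, "ay": 0, "az": 0},
  ],
)

```text
clock: 35.33
tcp_pos: [0.4787, -0.2261, 0.3055]
orientation: [-3.141, 0.0, 0.0]
contact_force: [-0.1, 0.4, -0.5]
grip_width: 0.047
gripper_force: 0.0
```

```bash
python3 - <<'E'
from h import *
C,im=shot('side')
for t in ['lens','post_a','holder_a','long_tray','square_tray','round_dish','mirror','iris']: print(t,find('tip_of',t,'side',C))
cv2.imwrite('pics/end.png',cv2.resize(im[100:320,180:440,::-1],None,fx=2.7,fy=2.7))
E
```

```text
lens [(0.79, [0.6, 0.267, 0.002])]
post_a [(0.51, [0.582, -0.239, -0.0]), (0.48, [0.6, -0.32, 0.007])]
holder_a [(0.79, [0.64, -0.043, 0.005]), (0.62, [0.635, 0.027, 0.01])]
long_tray [(0.71, [0.59, -0.277, -0.0])]
square_tray [(0.7, [0.647, -0.005, -0.004])]
round_dish [(0.79, [0.601, 0.262, -0.002]), (0.49, [0.592, -0.278, 0.001])]
mirror [(0.87, [0.546, 0.493, -0.003])]
iris [(0.88, [0.485, -0.448, -0.004])]
```

View pics/end.png

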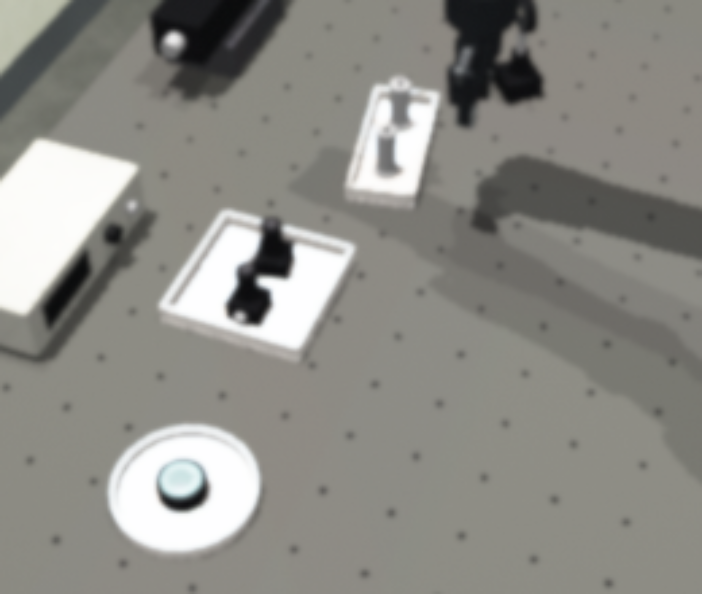

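The side view shows the lens flat in the dish at (182,482), both holders upright in the square tray at (272,245) and (250,295), and both posts upright in the long tray at (400,100) and (388,150). The mirror and iris are where they started.

```bash
python3 -c "
from bench import r
print(r.hand_in())"
```

```text
the job is handed in; nothing more can be done
None
```

The job is handed in after about 35 s of robot time: the lens is flat in the round dish, both posts are upright in the long tray, both holders are upright in the square tray, and the mirror and iris were not disturbed; the verdict itself was not shown.

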